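Hang a sanded drawer front on the finishing rail and lock it with its keeper cam

ROBOT

A 7-joint arm with a two-finger parallel gripper is mounted at the origin on the work surface. World frame = base frame: x ahead of the robot, y to its left, z up, the work surface at z = 0. Lengths are in m, angles in rad, forces in N, time in s.
With the tool pointing down it reaches from about 0.4 to 0.9 m from the base axis. Payload 5.5 kg.
Tool frame: the origin (TCP) lies at the very end of the fingers, on their centre line; the grasp point (between the pads) lies behind it (pinch_z is the z of the grasp point in the tool frame, in m); z points along the fingers, y is the line along which they close (so a half turn about z gives the same grasp; the last joint's range is limited). The gripper opens to 92 mm and grips with 3 to 60 N. Pads are 19 mm wide; open, the fingers measure 130 mm over their backs; the gripper's body (75 mm by 190 mm) begins 47 mm behind the grasp point.
Start: joints at [1.516, 0.501, -0.427, 1.55, 0.221, 1.138, -0.21], TCP at [0.203, -0.617, 0.227] pointing down, gripper open.
Joint ranges: [-2.88, 2.88], [-0.31, 2.03], [-1.54, 1.56], [0.2, 2.42], [-1.41, 4.55], [0.19, 2.02], [-2.57, 2.57]. Speed limits (rad/s): [2.57, 2.57, 3.14, 3.14, 3.14, 3.14, 3.14].

INTERFACE

Orientations are given as a rotation vector (axis times angle).
In Python, from plant import sense, camera, camera_model, finish_job, pinch_z gives the robot as it stands.
- The arm moves only by the shell command python3 -m pendant 'ROWS' [FORCE]. ROWS is JSON, a list of rows, each an object of numbers: "jaw": the opening, from -1 (shut) to 1 (fully open), so that 0 is half open; "x", "y", "z": the shift along the tool's x, y, z in m; "turn": the turn about the tool's z in degrees. A call has exactly 5 rows; each row shifts and turns the commanded pose from where the row before left it, along the tool's axes as they then stand; what a row does not reach is not made up. A row lasts 1/12 s, in which the tool goes at most 41.7 mm and 7.16 degrees, less where a joint would pass 70% of its speed; a pose out of reach is approached as far as the arm can. A call with a gripper value outside its range is refused whole. The fingers move at their own pace and stop on an object; FORCE is the grip in N (left out, the last holds). Time passes only in rows, so rows that do not move let the fingers close, or fill a call up. It gives the time, the measured TCP pose, the force, the opening and the grip force at its end, in the units of the state.
- sense(): the state, without advancing time (a new reading comes with each control period).
- camera(name): name is "side" or "top" or "wrist"; returns the picture (400x640x3 uint8, red, green, blue); there is no depth.
- camera_model(name): a dict with "fx", "fy", "cx", "cy" (pixels), "R" (3x3) and "t" (3): a world point X has camera coordinates R X + t; the wrist camera has in their place "T_tool_cam" (4x4, takes a point from camera to tool coordinates, whose origin is the TCP and whose axes are the flange's). Camera axes: x right, y down, z forward; pixel columns grow to the right and rows downward; lengths in m; the calibration is good to about 2 mm. A picture is of the moment at which its call begins: read the wrist's pose just before it. camera_model takes no time and is no camera call.
- finish_job(): hands the job in; it is judged then, once.
The state is a dict: "t": time; "qpos": joint angles; "dq": joint speeds; "tau": joint torques, N m; "eef_pos": TCP position; "eef_rot": TCP orientation; "contact_force": force on the tool from outside, world axes, zero at the start; "moment": the same for the moment, N m; "finger_gap": finger opening in m; "finger_force": force on a finger pad.
Only numpy, scipy, OpenCV 4.12 (cv2) and the standard library are available. Lean on these libraries where they do the work, as an engineer would, in place of code of your own. Each camera call takes 0.05 s, during which the arm holds its last target. There are 200 camera calls.

TASK

Take the pale sanded drawer front by its red tab out of the wooden rack and hang it in the free bay of the finishing rail: lift its hook over the yellow anti-jump lip and lower it gently until it is seated fully behind the lip. Then put the loose orange keeper cam on the free flatted shaft behind that bay, with its D-bore matched to the flat and its nose over the hook, all the way down onto the shoulder. Leave the parked drawer front and everything else on the bench where they are, and let go of both parts.

Things in the scene. Friction and masses are not known exactly. Their poses are not given: they have to be found in the camera images.
- hanger_tab (a point): Centre of the red grip tab of the loose hanger: 38 high, 30 along y, 16 along x; best gripped with the fingers closing along y. x points to the hook's side (the panel's rear), y along the panel's width, z up. A flat aluminium bridge, 8 thick and 58 along y, lies right under the tab (top 19, underside 27 below this point) and runs from x=-7 to x=+36, ending in the two prongs.
- hanger_hook (a point): Point midway between the tips of the hanger's two hook prongs, 32 along +x and 49 below hanger_tab, same axes. Each prong is 8 thick (x) and 14 wide, their outer faces 58 apart along y; they reach 22 below the bridge's underside. Seated, this point is about 22 below the lip's top edge and 17 behind the lip's centre plane.
- hanger: The whole hanger with its pale wooden drawer front (14 thick, 110 wide, 100 high) straight under the tab; origin at the middle of the panel's lower edge, 145 below hanger_tab. About 0.2 kg, centre of mass nearly under the tab. It starts upright, 24 deep in the slot of a wooden rack; lift it straight up 30 or more to clear the rack.
- bay (a point): Middle of the yellow lip's top edge at the rail's free bay, about 150 above the bench. x points to the rail's rear (lip to trough to shafts), y along the rail, z up. Lip 6 thick (x -3 to +3). Seated, the hanger's axes are parallel to these, its bridge rests on the lip, tab centre at x about -15, y 0, z +27, and the panel hangs on the -x side, its lower edge leaning on the grey plate under the lip.
- rail: The fixed rail, 290 long; axes as bay, origin on the bench under the lip, half-way between the bays (67.5 along +y from bay). Trough behind the lip: x +3 to +35, floor 26 below the lip's top; rear wall 6 lower than the lip. Black stops, 4 lower than the lip, bound the bay's pocket at 35 either side of bay. The taken bay is 135 along +y from the free one.
- shaft_foot (a point): Middle of the shoulder (26 across) at the foot of the free upright steel shaft: 53 behind bay along x and 13 above it; axes as bay. The shaft is 16 in diameter with one flat, 5 from its axis, on the +x side (away from the lip); it stands 30 above the shoulder plus a thin conical tip 5 high. The seated cam rests on this shoulder.
- cam_mid (a point): Centre, half-way up, of the loose orange keeper cam's hub (36 along x, 34 along y, 28 high), on the axis of its through D-bore: 18.6 in diameter, flat 6.3 from the axis on the +x side. The nose, 16 wide and 10 high, reaches 42 from the axis towards -x, level with the underside. Grip the hub across its y faces. Seated: axes parallel to shaft_foot's, 14 above it.
- cam: The same loose cam, about 70 g; origin under the hub's centre, 14 below cam_mid. It starts lying on its underside, bore upright, on a rubber-topped wooden stand 15 high.
- parked_tab (a point): Centre of the blue tab of the parked dark drawer front hanging in the taken bay, the same shape as the other; leave alone.
- sandblock: Cork sanding block 100 x 62 x 32, origin under its centre; leave alone.
- varnish: White can, 76 across, 100 high, origin under its centre; leave alone.
- glue: Yellow glue bottle, 54 across, 170 high, origin under its centre; leave alone.
- offcut: Wooden offcut 140 x 70 x 22 lying flat, origin under its centre; leave alone.
- driver: Screwdriver lying on the bench; leave alone.
- brush: Brush lying on the bench; leave alone.
Mind the look-alikes: they are no part of the job. What is shaped like the hanger but green or turquoise is not meant.

How it is judged:
On the way, in this order (a step that is already met when the one before it is completed fails the run):
1. the hanger's hook is seated behind the lip in the free bay (z of hanger_hook in the frame of bay below -0.017 m and x of hanger_hook in the frame of bay between 0.007 and 0.031 m and y of hanger_hook in the frame of bay between -0.012 and 0.012 m and angle between hanger_tab's own z axis and vertical below 0.15 rad), for 0.3 s.
2. the keeper cam is fully down on the free shaft with its bore matched (z of cam_mid in the frame of shaft_foot between 0.01 and 0.0165 m and horizontal distance between cam_mid and shaft_foot below 0.004 m and angle between the x axis of cam_mid and the x axis of shaft_foot, either way round below 0.25 rad and angle between cam_mid's own z axis and vertical below 0.1 rad), for 0.2 s.
At the end, for the whole second after the job is handed in: Prong tips 17+ mm below the lip top, 7 to 31 mm behind the lip's centre, within 12 mm of the bay centre along it, tilt under 0.15 rad. Cam axis within 4 mm of the shaft's, within 2.5 mm of fully down, turned within 0.25 rad of the rail, tilt under 0.1 rad. Both at rest (all of step 1 and all of step 2 and linear speed of each of hanger, cam below 0.02 m/s); the robot touches nothing.
It fails at once if the parked drawer front or another bystander is moved more than 20 mm (distance of any of parked_tab, sandblock, varnish, glue, offcut, driver, brush from where it was at the start of the episode above 0.02 m).
It fails at once if the hanger or the cam is slammed or forced against the rail (over 45 N) (contact force between any of hanger, cam and rail above 45 N).
It also fails if it takes over 64 s, if anything falls off the work surface, if the arm or the gripper's body presses on something with over 40 N, if the wrist force passes 120 N, or if a joint passes its speed limit or range.

## Working session

There is one attempt and no reset: what is moved stays moved. The work goes in short steps, Python scripts to look and compute and a shell command to move; the robot and the scene stay as the last step left them, time stands still between calls to the robot, and variables do not carry over. Pictures are saved under pics/ and viewed, at most 10 in all, crops included, and the job is handed in when it is done.

```bash
ls; mkdir -p pics
python3 - <<'E'
from plant import *
import cv2,numpy as np
s=sense();print(s['t'],s['eef_pos'],s['eef_rot'],s['finger_gap'],pinch_z)
for n in("side","top"):
    cv2.imwrite(f"pics/{n}0.png",camera(n)[:,:,::-1]);m=camera_model(n);print(n,m)
print(camera_model("wrist"))
E
```

```text
pics
0.0 [ 0.20280588 -0.61678789  0.2256822 ] [-3.10010750e+00 -4.96811094e-01  4.22774667e-04] 0.0915858094478622 -0.0188
side {'fx': 468.86272373739666, 'fy': 468.86272373739666, 'cx': 324.9814002997044, 'cy': 198.01397990757485, 'R': array([[ 0.99102774, -0.13313756,  0.01176496],
       [-0.08523363, -0.69733539, -0.71165904],
       [ 0.10295267,  0.70427108, -0.70242651]]), 't': array([-0.51562958,  0.11134601,  1.52732871])}
top {'fx': 507.38842493437534, 'fy': 507.38842493437534, 'cx': 323.19146023997916, 'cy': 189.97846748267193, 'R': array([[-0.00890129, -0.99984102,  0.01545013],
       [-0.99499525,  0.00731824, -0.09965387],
       [ 0.09952496, -0.01625985, -0.99490221]]), 't': array([-0.04302352,  0.51927942,  1.9706055 ])}
{'fx': 336.52636288142577, 'fy': 336.52636288142577, 'cx': 322.70666074198215, 'cy': 198.898833157653, 'T_tool_cam': array([[ 4.51877960e-04, -9.68821463e-01, -2.47759496e-01,
         6.64471657e-02],
       [ 9.99999694e-01,  2.79464957e-04,  7.31056432e-04,
        -6.07116903e-04],
       [-6.39023065e-04, -2.47759751e-01,  9.68821293e-01,
        -1.57026176e-01],
       [ 0.00000000e+00,  0.00000000e+00,  0.00000000e+00,
         1.00000000e+00]])}
```

View pics/side0.png

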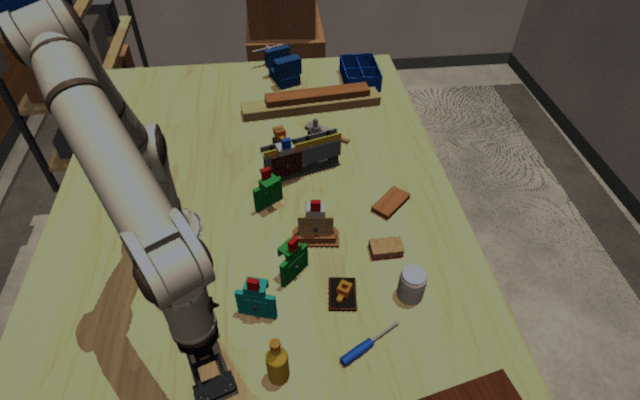

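View pics/top0.png

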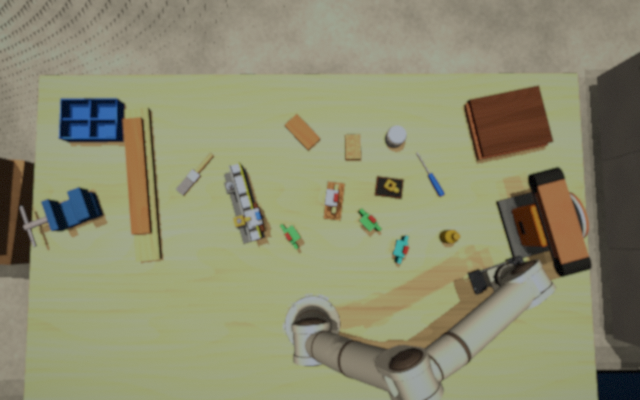

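Red-tab candidates in the side view are the pale panel (316,205), green (266,174), green (293,244) and turquoise (253,284). The pale one in the wooden rack matches the description. The free shaft is near (316,125) and the cam near (344,290). Next is a close crop to confirm.

Run:
```python
import cv2,numpy as np
s=cv2.imread("pics/side0.png");t=cv2.imread("pics/top0.png")
a=cv2.resize(s[110:250,250:350],(400,560),interpolation=cv2.INTER_CUBIC)
b=cv2.resize(t[155:255,220:290],(280,400),interpolation=cv2.INTER_CUBIC)
c=np.zeros((600,800,3),np.uint8);c[:560,:400]=a
c[:300,400:]=cv2.resize(t[155:245,300:420],(400,300),interpolation=cv2.INTER_CUBIC)
c[300:600,400:640]=cv2.resize(t[155:250,215:291],(240,300),interpolation=cv2.INTER_CUBIC)
c[300:600,640:800]=cv2.resize(s[270:315,325:361],(160,200),interpolation=cv2.INTER_CUBIC)[:300].repeat(1,0) if 0 else cv2.resize(s[270:318,328:360],(160,300))
cv2.imwrite("pics/c1.png",c)
```

```text
(no output)
```

View pics/c1.png

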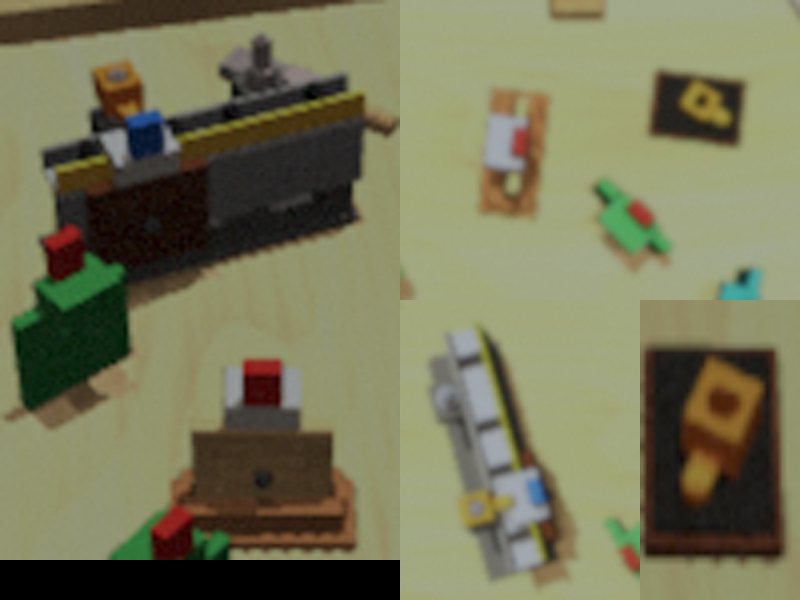

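Confirmed: the pale panel sits in the wooden rack, with its red tab towards the camera and its bridge pointing to +y, towards the rail. The free bay is the one at larger x, with the bare shaft. The cam's nose points to roughly (-y, -x). Next I measure.

```bash
cat > h.py <<'E'
from plant import *
import cv2,numpy as np
from scipy.spatial.transform import Rotation as Ro
def cam(n,s=None):
    m=camera_model(n)
    if n=="wrist":
        s=s or sense();T=np.eye(4);T[:3,:3]=Ro.from_rotvec(s['eef_rot']).as_matrix();T[:3,3]=s['eef_pos']
        W=T@m['T_tool_cam'];R=W[:3,:3].T;m['R']=R;m['t']=-R@W[:3,3]
    return m
def ray(m,p):
    d=m['R'].T@np.array([(p[0]-m['cx'])/m['fx'],(p[1]-m['cy'])/m['fy'],1]);return -m['R'].T@m['t'],d
def onz(m,p,z):
    o,d=ray(m,p);return o+d*(z-o[2])/d[2]
def tri(m1,p1,m2,p2):
    (a,u),(b,v)=ray(m1,p1),ray(m2,p2)
    k=np.linalg.lstsq(np.c_[u,-v],b-a,rcond=None)[0];P,Q=a+k[0]*u,b+k[1]*v
    return (P+Q)/2,np.linalg.norm(P-Q)
def proj(m,X):
    c=m['R']@X+m['t'];return np.array([m['fx']*c[0]/c[2]+m['cx'],m['fy']*c[1]/c[2]+m['cy']])
def mask(img,lo,hi):  # img rgb
    return cv2.inRange(cv2.cvtColor(img,cv2.COLOR_RGB2HSV),np.array(lo),np.array(hi))
def red(img): return mask(img,(0,150,70),(6,255,255))|mask(img,(172,150,70),(180,255,255))
def blobs(mk,amin=8):
    n,l,st,c=cv2.connectedComponentsWithStats(mk)
    return [(c[i].round(1),st[i].tolist(),np.argwhere(l==i)[:,::-1]) for i in range(1,n) if st[i][4]>=amin]
def show(mk,amin=8):
    for c,s,_ in blobs(mk,amin): print(c,s)
E
python3 - <<'E'
from h import *
S=cv2.imread("pics/side0.png")[:,:,::-1].copy();T=cv2.imread("pics/top0.png")[:,:,::-1].copy()
print("red");show(red(S));print('-');show(red(T),4)
Y=((22,140,60),(33,255,255));O=((8,140,60),(22,255,255))
for nm,(lo,hi) in dict(yel=Y,ora=O).items():
    print(nm);show(mask(S,lo,hi)[:330],15);print('-');show(mask(T,lo,hi),8)
E
```

```text
red
[265.5 169. ] [261, 166, 10, 7, 39]
[315.  201.5] [311, 200, 9, 4, 36]
[292.8 240.2] [288, 236, 11, 9, 51]
[252.2 280.6] [247, 278, 11, 6, 55]
-
[336.1 197.6] [335, 195, 3, 6, 17]
[371.9 218.5] [370, 216, 5, 6, 16]
[287.8 236.5] [286, 234, 5, 6, 15]
[405.3 249.5] [404, 247, 4, 6, 19]
yel
[325.5 136.5] [316, 134, 19, 6, 37]
[307.4 141. ] [301, 139, 14, 5, 27]
[270.3 150.6] [264, 149, 13, 5, 26]
-
[243.3 175. ] [241, 169, 6, 15, 22]
[391.2 185.8] [384, 179, 15, 14, 132]
[249.5 197. ] [247, 186, 7, 22, 32]
[241.8 221.4] [236, 217, 11, 9, 39]
[259.1 230.3] [257, 227, 5, 10, 17]
[448.9 236.2] [440, 231, 19, 12, 178]
ora
[13.3 76.3] [7, 64, 15, 24, 77]
[315.9  92.3] [265, 83, 105, 21, 921]
[279.1 132.4] [273, 125, 12, 15, 111]
[316.1 142.2] [295, 134, 46, 19, 222]
[271.4 154.3] [264, 150, 14, 9, 78]
[390.5 201.3] [372, 187, 37, 30, 559]
[318.2 238.2] [288, 228, 50, 19, 379]
[390.9 255.2] [385, 252, 13, 7, 30]
[343.1 289.5] [336, 279, 17, 24, 261]
[347.1 308.3] [337, 306, 19, 4, 33]
-
[507.8 122.8] [465, 87, 86, 73, 4452]
[302.2 131.8] [287, 116, 32, 32, 432]
[137.  175.6] [123, 119, 28, 115, 2109]
[ 15.  170.3] [13, 168, 5, 5, 9]
[ 12.8 180.2] [11, 174, 6, 14, 31]
[561.5 221.5] [537, 180, 50, 84, 2292]
[386.3 188. ] [383, 183, 9, 9, 18]
[391.2 185.1] [389, 183, 6, 6, 17]
[330.8 185.2] [329, 184, 5, 4, 15]
[335.  206.7] [325, 184, 18, 35, 198]
[ 11.6 190.1] [11, 189, 3, 4, 8]
[ 18.3 195.9] [16, 191, 5, 10, 17]
[ 11.5 200.5] [10, 195, 5, 12, 26]
[254.5 204.7] [253, 203, 4, 4, 14]
[530.9 225.2] [512, 204, 36, 43, 889]
[ 16.7 210.9] [16, 207, 2, 9, 10]
[ 11.1 209.5] [10, 208, 4, 5, 8]
[ 12.9 223. ] [9, 216, 8, 16, 41]
[261.7 227.8] [259, 225, 6, 6, 25]
[  8.3 236. ] [7, 226, 5, 21, 37]
[453.3 237.2] [451, 233, 6, 8, 23]
[447.1 241.8] [443, 240, 11, 4, 17]
[  5.4 253.4] [0, 248, 10, 11, 29]
[ 10.9 254.9] [9, 249, 4, 14, 20]
```

Run:
```python
from h import *
a,b=cam("side"),cam("top")
print("tab",tri(a,(315,202.5),b,(336.1,197.6)), [onz(b,(336.1,197.6),z) for z in(.16,.18,.2)])
for z in (.146,.15,.154): print("lip side ends",onz(a,(339,133),z),onz(a,(263,152.5),z))
for p in((234.5,165.5),(249.5,197),(263,238)): print("top lip",onz(b,p,.15))
print("cam",onz(b,(391,185.8),.04),onz(a,(344,287),.043))
print("tip",tri(a,(316,120),b,(229,181)))
```

```text
tab (array([ 0.4761295 , -0.0916992 ,  0.17058813]), np.float64(0.00015299251865206847)) [array([ 0.47710295, -0.09214375,  0.16      ]), array([ 0.47540914, -0.09130868,  0.18      ]), array([ 0.47371532, -0.0904736 ,  0.2       ])]
lip side ends [0.60547394 0.27021849 0.146     ] [0.33171414 0.19204912 0.146     ]
lip side ends [0.60451667 0.26493514 0.15      ] [0.33183878 0.1870747  0.15      ]
lip side ends [0.60355941 0.25965179 0.154     ] [0.33196341 0.18210028 0.154     ]
top lip [0.59992722 0.28200946 0.15      ]
top lip [0.48258154 0.22600611 0.15      ]
top lip [0.33204176 0.17601621 0.15      ]
cam [ 0.53204418 -0.3129856   0.04      ] [ 0.53241836 -0.31188876  0.043     ]
tip (array([0.53146341, 0.29471872, 0.19203182]), np.float64(0.011678599040552929))
```

```bash
python3 -m pendant '[{"jaw":1,"turn":-7},{"jaw":1,"turn":-7},{"jaw":1,"turn":-7},{"jaw":1,"turn":-7},{"jaw":1,"turn":-7}]' 25
python3 -m pendant '[{"jaw":1,"turn":-7,"z":-0.01},{"jaw":1,"turn":-7,"z":-0.01},{"jaw":1,"turn":-7,"z":-0.01},{"jaw":1,"turn":-7,"z":-0.01},{"jaw":1,"turn":-7,"z":-0.01}]'
python3 -m pendant '[{"jaw":1,"x":0.035,"y":0.018},{"jaw":1,"x":0.035,"y":0.018},{"jaw":1,"x":0.035,"y":0.018},{"jaw":1,"x":0.035,"y":0.018},{"jaw":1,"x":0.035,"y":0.018}]'
python3 -m pendant '[{"jaw":1,"x":0.035,"y":0.018},{"jaw":1,"x":0.035,"y":0.018},{"jaw":1,"x":0.035,"y":0.018},{"jaw":1,"x":0.035,"y":0.018},{"jaw":1,"x":0.035,"y":0.018}]'
python3 -m pendant '[{"jaw":1,"x":0.035,"y":0.018},{"jaw":1,"x":0.035,"y":0.018},{"jaw":1,"x":0.035,"y":0.018},{"jaw":1,"x":0.035,"y":0.018},{"jaw":1,"x":0.035,"y":0.018}]'
python3 - <<'E'
from h import *
s=sense();R=Ro.from_rotvec(s['eef_rot']).as_matrix();print(s['t'],s['eef_pos'],R[:,0],R[:,2],s['qpos'])
I=camera("wrist");cv2.imwrite("pics/w1.png",I[:,:,::-1]);np.save("w1.npy",np.r_[s['eef_pos'],s['eef_rot']])
show(red(I),20)
E
```

```text
0.1 [ 0.20284721 -0.61687658  0.22579795] [9.49928021e-01 3.12468804e-01 3.73093787e-05] [-5.06565891e-04  1.65939911e-03 -9.99998495e-01] [ 1.51623025  0.50173568 -0.42680432  1.55133439  0.22081798  1.13831362
 -0.21032608]schema error: expected keys jaw, x, y, z, turn
schema error: expected keys jaw, x, y, z, turn
schema error: expected keys jaw, x, y, z, turn
schema error: expected keys jaw, x, y, z, turn
schema error: expected keys jaw, x, y, z, turn
```

View pics/w1.png

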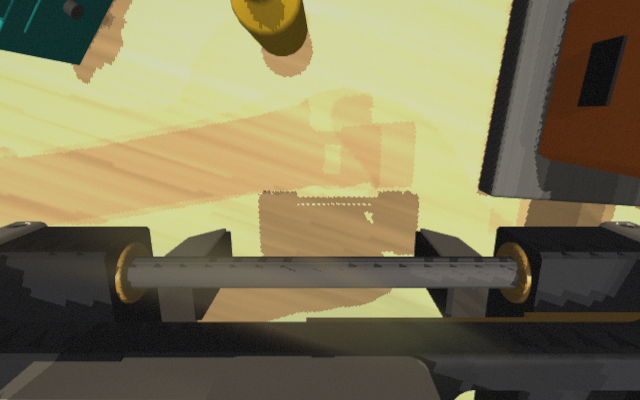

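The call was refused because every key is required. The picture shows the fingers filling the rows below about 190, so a target has to sit on the tool's +x side to be visible. I'll stop about 60 mm short.

```bash
python3 -m pendant '[{"jaw":1,"x":0,"y":0,"z":0,"turn":-7},{"jaw":1,"x":0,"y":0,"z":0,"turn":-7},{"jaw":1,"x":0,"y":0,"z":0,"turn":-7},{"jaw":1,"x":0,"y":0,"z":0,"turn":-7},{"jaw":1,"x":0,"y":0,"z":0,"turn":-7}]' 25
python3 -m pendant '[{"jaw":1,"x":0,"y":0,"z":-0.01,"turn":-7},{"jaw":1,"x":0,"y":0,"z":-0.01,"turn":-7},{"jaw":1,"x":0,"y":0,"z":-0.01,"turn":-7},{"jaw":1,"x":0,"y":0,"z":-0.01,"turn":-7},{"jaw":1,"x":0,"y":0,"z":-0.01,"turn":-7}]'
python3 -m pendant '[{"jaw":1,"x":0.031,"y":0.018,"z":0,"turn":0},{"jaw":1,"x":0.031,"y":0.018,"z":0,"turn":0},{"jaw":1,"x":0.031,"y":0.018,"z":0,"turn":0},{"jaw":1,"x":0.031,"y":0.018,"z":0,"turn":0},{"jaw":1,"x":0.031,"y":0.018,"z":0,"turn":0}]'
python3 -m pendant '[{"jaw":1,"x":0.031,"y":0.018,"z":0,"turn":0},{"jaw":1,"x":0.031,"y":0.018,"z":0,"turn":0},{"jaw":1,"x":0.031,"y":0.018,"z":0,"turn":0},{"jaw":1,"x":0.031,"y":0.018,"z":0,"turn":0},{"jaw":1,"x":0.031,"y":0.018,"z":0,"turn":0}]'
python3 -m pendant '[{"jaw":1,"x":0.031,"y":0.018,"z":0,"turn":0},{"jaw":1,"x":0.031,"y":0.018,"z":0,"turn":0},{"jaw":1,"x":0.031,"y":0.018,"z":0,"turn":0},{"jaw":1,"x":0.031,"y":0.018,"z":0,"turn":0},{"jaw":1,"x":0,"y":0,"z":0,"turn":0}]'
python3 - <<'E'
from h import *
s=sense();R=Ro.from_rotvec(s['eef_rot']).as_matrix();print(s['t'],s['eef_pos'],R[:,0],R[:,2],s['qpos'],s['contact_force'])
I=camera("wrist");cv2.imwrite("pics/w2.png",I[:,:,::-1]);np.save("w2.npy",np.r_[s['eef_pos'],s['eef_rot']])
show(red(I),20)
E
```

```text
t: 0.57
eef_pos: [0.203, -0.6172, 0.2263]
eef_rot: [-2.804, -1.415, -0.0]
contact_force: [-0.7, 0.8, 0.4]
finger_gap: 0.0922
finger_force: 0.0
t: 0.98
eef_pos: [0.2029, -0.6172, 0.2768]
eef_rot: [-2.249, -2.193, -0.001]
contact_force: [0.2, 0.7, -0.9]
finger_gap: 0.0915
finger_force: 0.0
t: 1.4
eef_pos: [0.2983, -0.4636, 0.2764]
eef_rot: [-2.256, -2.186, -0.0]
contact_force: [0.9, 0.1, 0.1]
finger_gap: 0.0918
finger_force: 0.0
t: 1.82
eef_pos: [0.3931, -0.3116, 0.2767]
eef_rot: [2.256, 2.186, -0.001]
contact_force: [1.0, 0.4, 0.9]
finger_gap: 0.0917
finger_force: 0.0
t: 2.23
eef_pos: [0.4722, -0.1833, 0.2776]
eef_rot: [2.244, 2.198, 0.007]
contact_force: [0.3, -0.3, 0.5]
finger_gap: 0.0919
finger_force: 0.0
2.2333 [ 0.47221052 -0.18329921  0.27756381] [0.02044456 0.99978686 0.00287286] [ 0.00338399  0.00280424 -0.99999034] [ 1.13192239  0.27321231 -0.9507998   1.83495164  0.2388671   1.15319246
  0.0808242 ] [ 0.32607446 -0.28701626  0.45803178]
[327.7  76.3] [308, 64, 41, 26, 883]
[454.6 149.6] [453, 127, 5, 47, 65]
[240.9 240.4] [231, 227, 25, 29, 440]
```

View pics/w2.png

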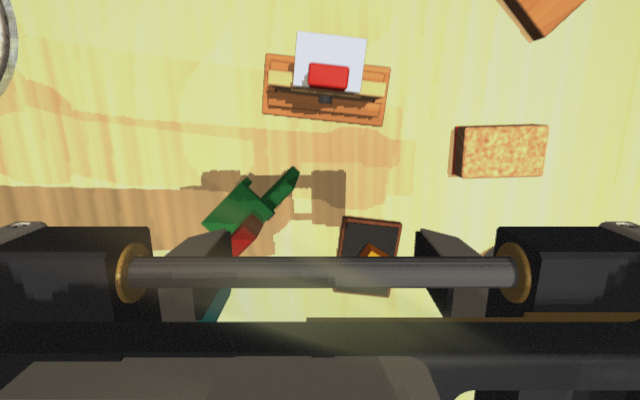

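The tab is at (328,76), on the white bridge whose rear edge runs from (297,32) to (366,39). The pale panel and rack are below it, so the target is right.

Run:
```python
from h import *
I=cv2.imread("pics/w2.png")[:,:,::-1].copy();w=np.load("w2.npy")
m=cam("wrist",dict(eef_pos=w[:3],eef_rot=w[3:]))
k=mask(I,(90,5,140),(150,70,255))[:110]; k[:,:280]=0;k[:,380:]=0
b=max(blobs(k,50),key=lambda b:b[1][4]);print(b[0],b[1])
q=cv2.approxPolyDP(cv2.convexHull(b[2].astype(np.int32)),4,True)[:,0];print(q.tolist())
r=max(blobs(red(I)[:110],100),key=lambda b:b[1][4])[2]
qr=cv2.approxPolyDP(cv2.convexHull(r.astype(np.int32)),3,True)[:,0];print(qr.tolist())
# bright top face vs front
V=I.max(2); 
for row in range(60,94,2): print(row,I[row,328])
for z in(.145,.15,.155,.16):
    P=np.array([onz(m,p,z) for p in q]);print(z,P[:,:2].round(4).tolist(),np.linalg.norm(P-np.roll(P,-1,0),axis=1).round(4))
```

```text
[329.7  55.4] [294, 32, 72, 60, 2534]
[[365, 40], [359, 91], [294, 84], [298, 32]]
[[348, 69], [343, 89], [308, 83], [310, 64]]
60 [219 222 230]
62 [218 222 230]
64 [200 147 154]
66 [217  62  52]
68 [218  70  59]
70 [218  71  60]
72 [220  76  66]
74 [219  72  62]
76 [219  73  62]
78 [218  71  60]
80 [219  72  62]
82 [219  67  58]
84 [216  61  53]
86 [159  34  29]
88 [66 22 21]
90 [74 47 34]
92 [89 69 47]
0.145 [[0.5087, -0.0609], [0.5042, -0.0994], [0.451, -0.0929], [0.4558, -0.054]] [0.0388 0.0536 0.0392 0.0534]
0.15 [[0.5081, -0.0618], [0.5037, -0.0997], [0.4514, -0.0933], [0.4561, -0.0551]] [0.0381 0.0526 0.0385 0.0525]
0.155 [[0.5075, -0.0628], [0.5031, -0.1], [0.4518, -0.0937], [0.4564, -0.0562]] [0.0375 0.0517 0.0378 0.0515]
0.16 [[0.5069, -0.0638], [0.5026, -0.1003], [0.4522, -0.0941], [0.4567, -0.0573]] [0.0368 0.0508 0.0371 0.0506]
```

```bash
python3 -m pendant '[{"jaw":1,"x":0.01,"y":0,"z":0.01,"turn":2},{"jaw":1,"x":0.01,"y":0,"z":0.01,"turn":2},{"jaw":1,"x":0.01,"y":0,"z":0.01,"turn":2},{"jaw":1,"x":0,"y":0,"z":0.01,"turn":0},{"jaw":1,"x":0,"y":0,"z":0,"turn":0}]'
cat > look.py <<'E'
from h import *
import sys
def grab(n):
    s=sense();R=Ro.from_rotvec(s['eef_rot']).as_matrix()
    I=camera("wrist");cv2.imwrite(f"pics/{n}.png",I[:,:,::-1]);np.save(n+".npy",np.r_[s['eef_pos'],s['eef_rot']])
    print(s['t'],s['eef_pos'].round(4),"yawx",np.degrees(np.arctan2(R[1,0],R[0,0])).round(2),"dq",abs(s['dq']).max().round(3),"gap",s['finger_gap'].round(4))
    return I,cam("wrist",s)
def load(n):
    w=np.load(n+".npy");return cv2.imread(f"pics/{n}.png")[:,:,::-1].copy(),cam("wrist",dict(eef_pos=w[:3],eef_rot=w[3:]))
def quad(mk,eps=4):
    b=max(blobs(mk,50),key=lambda b:b[1][4]);return cv2.approxPolyDP(cv2.convexHull(b[2].astype(np.int32)),eps,True)[:,0].astype(float)
E
python3 - <<'E'
from look import *
I,m=grab("w3");I0,m0=load("w2")
k=mask(I,(90,5,140),(150,70,255))[:190];k[:,:230]=0;k[:,420:]=0
k2=mask(I0,(90,5,140),(150,70,255))[:110];k2[:,:280]=0;k2[:,380:]=0
q,q2=quad(k),quad(k2);print(q,q2)
print(quad(red(I)[:190],3),quad(red(I0)[:110],3))
for p in q2:
  d=[np.linalg.norm(a-p) for a in q]
for a,b in ((0,0),(1,1),(2,2),(3,3)):
  if a<len(q) and b<len(q2): print(tri(m,q[a],m0,q2[b]))
for z in(.125,.135,.145):
    P=np.array([onz(m,p,z) for p in q]);print(z,P[:,:2].round(4).tolist(),np.linalg.norm(P-np.roll(P,-1,0),axis=1).round(4))
E
```

```text
t: 2.7
eef_pos: [0.4688, -0.1621, 0.2348]
eef_rot: [-2.364, -2.065, 0.003]
contact_force: [-0.5, 0.4, -0.7]
finger_gap: 0.0919
finger_force: 0.0Traceback (most recent call last):
  File "<stdin>", line 2, in <module>
  File "look.py", line 6, in grab
    print(s['t'],s['eef_pos'].round(4),"yawx",np.degrees(np.arctan2(R[1,0],R[0,0])).round(2),"dq",abs(s['dq']).max().round(3),"gap",s['finger_gap'].round(4))
                                                                                                                                    ^^^^^^^^^^^^^^^^^^^^^
AttributeError: 'float' object has no attribute 'round'
```

```bash
sed -i "s/s\['finger_gap'\].round(4)/round(s['finger_gap'],4)/" look.py
python3 - <<'E'
from look import *
I,m=grab("w4");I0,m0=load("w2")
k=mask(I,(90,5,140),(150,70,255))[:190];k[:,:230]=0;k[:,420:]=0
k2=mask(I0,(90,5,140),(150,70,255))[:110];k2[:,:280]=0;k2[:,380:]=0
q,q2=quad(k),quad(k2);print(q.tolist(),q2.tolist())
print(quad(red(I)[:190],3).tolist(),quad(red(I0)[:110],3).tolist())
for a in range(min(len(q),4)): print(tri(m,q[a],m0,q2[a]))
for z in(.125,.135,.145):
    P=np.array([onz(m,p,z) for p in q]);print(z,P[:,:2].round(4).tolist(),np.linalg.norm(P-np.roll(P,-1,0),axis=1).round(4))
E
```

```text
2.75 [ 0.4694 -0.1625  0.2357] yawx 82.23 dq 0.03 gap 0.0917
[[361.0, 51.0], [360.0, 110.0], [285.0, 111.0], [282.0, 52.0]] [[365.0, 40.0], [359.0, 91.0], [294.0, 84.0], [298.0, 32.0]]
[[345.0, 110.0], [302.0, 114.0], [299.0, 91.0], [344.0, 89.0]] [[348.0, 69.0], [343.0, 89.0], [308.0, 83.0], [310.0, 64.0]]
(array([ 0.5132934 , -0.05433924,  0.11135677]), np.float64(0.0009686260960718856))
(array([ 0.50672161, -0.09812628,  0.12353019]), np.float64(0.000519957459962831))
(array([ 0.44927514, -0.0910429 ,  0.12257168]), np.float64(9.436227573072703e-07))
(array([ 0.45408033, -0.04869016,  0.12128437]), np.float64(0.0005978641033520294))
0.125 [[0.5121, -0.0564], [0.5068, -0.0981], [0.4495, -0.0911], [0.4542, -0.0492]] [0.0421 0.0577 0.0422 0.0583]
0.135 [[0.5108, -0.0578], [0.5058, -0.0981], [0.4506, -0.0913], [0.4551, -0.0509]] [0.0405 0.0556 0.0406 0.0562]
0.145 [[0.5096, -0.0593], [0.5047, -0.098], [0.4517, -0.0915], [0.456, -0.0527]] [0.039  0.0534 0.039  0.054 ]
```

```bash
python3 -m pendant '[{"jaw":1,"x":0.025,"y":0,"z":0.01,"turn":-0.7},{"jaw":1,"x":0.025,"y":0,"z":0.01,"turn":0},{"jaw":1,"x":0.025,"y":0,"z":0.01,"turn":0},{"jaw":1,"x":0,"y":0,"z":0.01,"turn":0},{"jaw":1,"x":0,"y":0,"z":0,"turn":0}]'
python3 - <<'E'
from look import *
I,m=load("w4")
for z in(.162,.166):
  P=[onz(m,p,z) for p in ((299,91),(344,89))];print(np.array(P).round(4).tolist(),np.linalg.norm(P[0]-P[1]))
s=sense();print(s['eef_pos'],"delta to target",np.array([.4789,-.0881,.133])-s['eef_pos'])
R=Ro.from_rotvec(s['eef_rot']).as_matrix();print("tool delta",R.T@(np.array([.4789,-.0881,.133])-s['eef_pos']))
E
```

```text
t: 3.22
eef_pos: [0.4795, -0.0868, 0.1958]
eef_rot: [-2.351, -2.082, 0.001]
contact_force: [-0.8, -0.8, -0.6]
finger_gap: 0.0921
finger_force: 0.0
[[0.4647, -0.0806, 0.162], [0.494, -0.0833, 0.162]] 0.0294407256390524
[[0.465, -0.0808, 0.166], [0.4938, -0.0835, 0.166]] 0.02893035455266759
[ 0.47949226 -0.0867628   0.19581357] delta to target [-0.00059226 -0.0013372  -0.06281357]
tool delta [-0.0014118  -0.00032425  0.0628139 ]
```

```bash
python3 -m pendant '[{"jaw":1,"x":-0.002,"y":0,"z":0.02,"turn":0},{"jaw":1,"x":0,"y":0,"z":0.02,"turn":0},{"jaw":1,"x":0,"y":0,"z":0.015,"turn":0},{"jaw":1,"x":0,"y":0,"z":0.008,"turn":0},{"jaw":1,"x":0,"y":0,"z":0,"turn":0}]'
python3 -m pendant '[{"jaw":-1,"x":0,"y":0,"z":0,"turn":0},{"jaw":-1,"x":0,"y":0,"z":0,"turn":0},{"jaw":-1,"x":0,"y":0,"z":0,"turn":0},{"jaw":-1,"x":0,"y":0,"z":0,"turn":0},{"jaw":-1,"x":0,"y":0,"z":0,"turn":0}]' 35
python3 -m pendant '[{"jaw":-1,"x":0,"y":0,"z":0,"turn":0},{"jaw":-1,"x":0,"y":0,"z":0,"turn":0},{"jaw":-1,"x":0,"y":0,"z":-0.003,"turn":0},{"jaw":-1,"x":0,"y":0,"z":-0.005,"turn":0},{"jaw":-1,"x":0,"y":0,"z":-0.005,"turn":0}]'
```

```text
t: 3.63
eef_pos: [0.4789, -0.0907, 0.1327]
eef_rot: [-2.355, -2.076, 0.002]
contact_force: [-0.1, 0.6, 0.4]
finger_gap: 0.0918
finger_force: 0.0
t: 4.05
eef_pos: [0.4803, -0.0894, 0.1344]
eef_rot: [2.354, 2.079, 0.001]
contact_force: [0.4, 0.3, 0.7]
finger_gap: 0.063
finger_force: 0.0
t: 4.47
eef_pos: [0.4797, -0.089, 0.1469]
eef_rot: [-2.354, -2.08, 0.0]
contact_force: [-0.3, 0.1, -1.1]
finger_gap: 0.0564
finger_force: 35.0
```

```bash
python3 -m pendant '[{"jaw":-1,"x":0,"y":0,"z":0,"turn":0},{"jaw":-1,"x":0,"y":0,"z":0,"turn":0},{"jaw":-1,"x":0,"y":0,"z":0,"turn":0},{"jaw":-1,"x":0,"y":0,"z":0,"turn":0},{"jaw":-1,"x":0,"y":0,"z":0,"turn":0}]'
python3 - <<'E'
from look import *
I,m=grab("w5");S=camera("side");cv2.imwrite("pics/s5.png",S[:,:,::-1])
print(sense()['finger_force'])
c=np.zeros((600,640,3),np.uint8);c[:400]=I[:,:,::-1];c[400:]=cv2.resize(S[160:260,200:520,::-1],(640,200));cv2.imwrite("pics/c5.png",c)
E
```

```text
t: 4.88
eef_pos: [0.4797, -0.0892, 0.1465]
eef_rot: [-2.354, -2.08, 0.0]
contact_force: [0.1, -0.1, -0.9]
finger_gap: 0.0563
finger_force: 35.0
4.8833 [ 0.4797 -0.0892  0.1465] yawx 82.91 dq 0.001 gap 0.0563
34.994895458221436
```

View pics/c5.png

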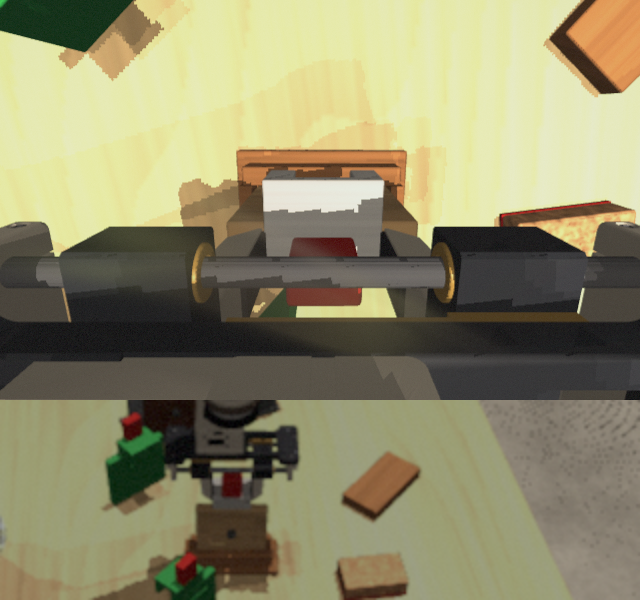

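The fingers closed on the white bridge (gap 56 mm) instead of the tab, so the bridge is higher than I estimated. I'll set it back in the rack, open, rise about 8 mm and grip the tab.

```bash
python3 -m pendant '[{"jaw":-1,"x":0,"y":0,"z":0.005,"turn":0},{"jaw":-1,"x":0,"y":0,"z":0.004,"turn":0},{"jaw":-1,"x":0,"y":0,"z":0.003,"turn":0},{"jaw":-1,"x":0,"y":0,"z":0,"turn":0},{"jaw":1,"x":0,"y":0,"z":0,"turn":0}]'
python3 -m pendant '[{"jaw":1,"x":0,"y":0,"z":0,"turn":0},{"jaw":1,"x":0,"y":0,"z":0,"turn":0},{"jaw":1,"x":0,"y":0,"z":-0.004,"turn":0},{"jaw":1,"x":0,"y":0,"z":-0.004,"turn":0},{"jaw":-1,"x":0,"y":0,"z":0,"turn":0}]'
python3 -m pendant '[{"jaw":-1,"x":0,"y":0,"z":0,"turn":0},{"jaw":-1,"x":0,"y":0,"z":0,"turn":0},{"jaw":-1,"x":0,"y":0,"z":0,"turn":0},{"jaw":-1,"x":0,"y":0,"z":0,"turn":0},{"jaw":-1,"x":0,"y":0,"z":0,"turn":0}]'
python3 -m pendant '[{"jaw":-1,"x":0,"y":0,"z":0,"turn":0},{"jaw":-1,"x":0,"y":0,"z":0,"turn":0},{"jaw":-1,"x":0,"y":0,"z":0,"turn":0},{"jaw":-1,"x":0,"y":0,"z":0,"turn":0},{"jaw":-1,"x":0,"y":0,"z":0,"turn":0}]'
```

```text
t: 5.4
eef_pos: [0.4797, -0.089, 0.1344]
eef_rot: [-2.354, -2.08, 0.0]
contact_force: [-0.7, 0.6, -1.2]
finger_gap: 0.0598
finger_force: 0.4
t: 5.82
eef_pos: [0.4807, -0.0892, 0.1437]
eef_rot: [2.353, 2.079, 0.002]
contact_force: [0.1, -0.2, -0.5]
finger_gap: 0.0848
finger_force: 0.0
t: 6.23
eef_pos: [0.4798, -0.0892, 0.1426]
eef_rot: [-2.354, -2.08, 0.0]
contact_force: [-0.1, -0.2, 0.9]
finger_gap: 0.0544
finger_force: 0.0
t: 6.65
eef_pos: [0.4796, -0.0892, 0.1425]
eef_rot: [-2.354, -2.08, 0.0]
contact_force: [0.0, -0.0, -0.9]
finger_gap: 0.0293
finger_force: 35.0
```

```bash
python3 -m pendant '[{"jaw":-1,"x":0,"y":0,"z":-0.015,"turn":0},{"jaw":-1,"x":0,"y":0,"z":-0.035,"turn":0},{"jaw":-1,"x":0,"y":0,"z":-0.04,"turn":0},{"jaw":-1,"x":0,"y":0,"z":-0.04,"turn":0},{"jaw":-1,"x":0,"y":0,"z":-0.04,"turn":0}]'
python3 -m pendant '[{"jaw":-1,"x":0,"y":0,"z":-0.005,"turn":-4},{"jaw":-1,"x":0,"y":0,"z":0,"turn":-6},{"jaw":-1,"x":0,"y":0,"z":0,"turn":-6},{"jaw":-1,"x":0,"y":0,"z":0,"turn":-6},{"jaw":-1,"x":0.01,"y":0.007,"z":0,"turn":-4}]'
python3 -m pendant '[{"jaw":-1,"x":0.02,"y":0.015,"z":0,"turn":0},{"jaw":-1,"x":0.027,"y":0.02,"z":0,"turn":0},{"jaw":-1,"x":0.027,"y":0.02,"z":0,"turn":0},{"jaw":-1,"x":0.027,"y":0.02,"z":0,"turn":0},{"jaw":-1,"x":0.027,"y":0.02,"z":0,"turn":0}]'
python3 -m pendant '[{"jaw":-1,"x":0.027,"y":0.02,"z":0,"turn":0},{"jaw":-1,"x":0.025,"y":0.02,"z":0,"turn":0},{"jaw":-1,"x":0.015,"y":0.01,"z":0,"turn":0},{"jaw":-1,"x":0.006,"y":0.005,"z":0,"turn":0},{"jaw":-1,"x":0,"y":0,"z":0,"turn":0}]'
python3 - <<'E'
from look import *
I,m=grab("w6")
k=mask(I,(20,150,70),(34,255,255))[:230];show(k,150)
E
```

```text
t: 7.07
eef_pos: [0.4792, -0.0887, 0.3141]
eef_rot: [-2.353, -2.08, 0.001]
contact_force: [0.4, -0.9, -2.1]
finger_gap: 0.03
finger_force: 35.0
t: 7.48
eef_pos: [0.4831, -0.0802, 0.3172]
eef_rot: [-1.824, -2.558, 0.004]
contact_force: [-0.3, -0.6, -1.9]
finger_gap: 0.0298
finger_force: 35.0
t: 7.9
eef_pos: [0.5325, 0.0752, 0.3174]
eef_rot: [-1.827, -2.555, 0.001]
contact_force: [0.7, -0.5, -1.5]
finger_gap: 0.03
finger_force: 35.0
t: 8.32
eef_pos: [0.5604, 0.1634, 0.3173]
eef_rot: [-1.821, -2.559, -0.001]
contact_force: [-0.3, 0.5, -1.7]
finger_gap: 0.0302
finger_force: 35.0
8.3167 [0.5604 0.1634 0.3173] yawx 109.13 dq 0.055 gap 0.0302
[159.1  19.1] [136, 0, 46, 34, 910]
[170.8  52.2] [161, 39, 21, 29, 484]
[123.8  81. ] [99, 77, 48, 10, 332]
[311.3  92. ] [214, 83, 199, 18, 1389]
```

View pics/w6.png

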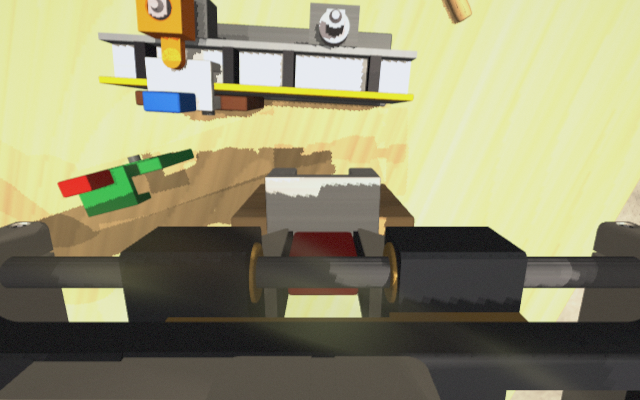

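The lip runs from (99,80) to (413,98). The free pocket lies between the black stops near columns 289 and 375, with the shaft tip at (336,15). The hanger's bridge hangs square in the gripper, rear edge at row 178.

Run:
```python
from look import *
I,m=load("w6")
k=mask(I,(20,130,60),(34,255,255));k[:74]=0;k[103:]=0
ys,xs=np.nonzero(k);print(xs.min(),xs.max())
top=[];bot=[]
for c in range(215,412):
    r=np.nonzero(k[:,c])[0]
    if len(r)>2: top.append((c,r.min()));bot.append((c,r.max()))
ft=np.polyfit(*np.array(top).T,1);fb=np.polyfit(*np.array(bot).T,1);print(ft,fb)
# ends on the upper (rear) edge of lip top face
for z in(.145,.15,.155):
  A=onz(m,(98.5,np.polyval(ft,98.5)-.5),z);B=onz(m,(413.5,np.polyval(ft,413.5)-.5),z)
  u=(A-B)/np.linalg.norm(A-B);x=np.array([u[1],-u[0],0])
  M=(A+B)/2-.003*x
  Cb=onz(m,(413.5,np.polyval(fb,413.5)+.5),z)
  print(z,"len",np.linalg.norm(A-B),"yaw x",np.degrees(np.arctan2(x[1],x[0])),"mid",M.round(4),"bay",(M-.0675*u).round(4),"front-edge thick",(B-Cb)@x)
  bay=M-.0675*u
for col,row in ((336,15),(333,38)):
  for z in(.163,.193,.198): P=onz(m,(col,row),z);print(col,z,P.round(4),"in bay x,y",(P-bay)@x,(P-bay)@u)
# stops: dark pixels along mid-trough row line
r=np.polyval(ft,np.arange(240,412))-14
v=[int(I[int(a),c].max()) for c,a in zip(range(240,412),r)];d=[c for c,q in zip(range(240,412),v) if q<90];print(d)
```

```text
99 413
[5.94162907e-02 7.02808736e+01] [5.63100182e-02 7.75374008e+01]
0.145 len 0.2927459258066228 yaw x 105.91462989326321 mid [0.4733 0.2274 0.145 ] bay [0.5382 0.2459 0.145 ] front-edge thick 0.006237728852150365
0.15 len 0.2883032388577068 yaw x 105.91462989326321 mid [0.4743 0.2273 0.15  ] bay [0.5392 0.2458 0.15  ] front-edge thick 0.006143065616493145
0.155 len 0.28386055190879067 yaw x 105.91462989326321 mid [0.4753 0.2273 0.155 ] bay [0.5403 0.2458 0.155 ] front-edge thick 0.006048402380835934
336 0.163 [0.523  0.3054 0.163 ] in bay x,y 0.06207424410826612 0.0002850396508501961
336 0.193 [0.5245 0.2978 0.193 ] in bay x,y 0.0543354665018833 0.0008983380050899104
336 0.198 [0.5247 0.2965 0.198 ] in bay x,y 0.05304567023415282 0.001000554397463238
333 0.163 [0.5265 0.2879 0.163 ] in bay x,y 0.044227970910736866 0.001659211767932838
333 0.193 [0.5277 0.2819 0.193 ] in bay x,y 0.0382081040822504 0.002140153117626445
333 0.198 [0.5279 0.2809 0.198 ] in bay x,y 0.037204792944169306 0.002220310009242013
[284, 285, 286, 287, 288, 289, 290, 291, 292, 293, 294, 366, 367, 368, 369]
```

```bash
python3 -m pendant '[{"jaw":-1,"x":0,"y":0,"z":0.02,"turn":3.2},{"jaw":-1,"x":0.02,"y":0.002,"z":0.02,"turn":0},{"jaw":-1,"x":0.025,"y":0,"z":0.02,"turn":0},{"jaw":-1,"x":0.018,"y":0,"z":0.01,"turn":0},{"jaw":-1,"x":0.0065,"y":0,"z":0,"turn":0}]'
python3 -m pendant '[{"jaw":-1,"x":0,"y":0,"z":0.01,"turn":0},{"jaw":-1,"x":0,"y":0,"z":0.01,"turn":0},{"jaw":-1,"x":0,"y":0,"z":0.01,"turn":0},{"jaw":-1,"x":0,"y":0,"z":0,"turn":0},{"jaw":-1,"x":0,"y":0,"z":0,"turn":0}]'
python3 - <<'E'
from look import *
I,m=grab("w7")
x=np.array([np.cos(np.radians(105.9)),np.sin(np.radians(105.9)),0]);y=np.array([-x[1],x[0],0])
d=sense()['eef_pos']-[.539,.2458,.149];print("TCP in bay",d@x,d@y,d[2])
S=camera("side");cv2.imwrite("pics/s7.png",S[:,:,::-1])
c=np.zeros((600,640,3),np.uint8);c[:400]=I[:,:,::-1];c[400:]=cv2.resize(S[90:190,200:520,::-1],(640,200));cv2.imwrite("pics/c7.png",c)
E
```

```text
t: 8.78
eef_pos: [0.5414, 0.2281, 0.2453]
eef_rot: [-1.894, -2.503, 0.006]
contact_force: [-0.4, -0.2, -2.2]
finger_gap: 0.0298
finger_force: 35.0
t: 9.2
eef_pos: [0.5442, 0.2266, 0.2169]
eef_rot: [-1.9, -2.502, 0.003]
contact_force: [-0.3, 0.1, -2.0]
finger_gap: 0.0297
finger_force: 35.0
9.2 [0.5442 0.2266 0.2169] yawx 105.58 dq 0.018 gap 0.0297
TCP in bay -0.019259166198602847 -0.0001395415801852888 0.06861684596144388
```

View pics/c7.png

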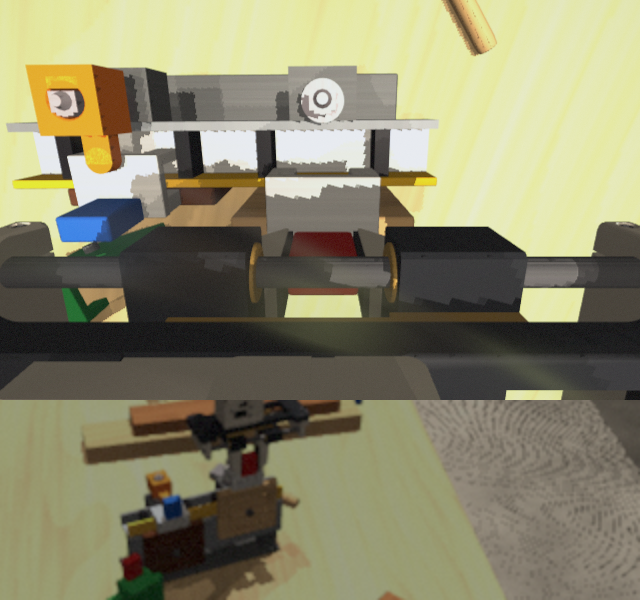

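The hanger sits square in front of the free pocket, with the stops at columns 265 and 380 and the bridge centred at 322. I'll shift 4 mm rearwards and lower it.

```bash
python3 -m pendant '[{"jaw":-1,"x":0.004,"y":0,"z":0,"turn":0},{"jaw":-1,"x":0,"y":0,"z":0.01,"turn":0},{"jaw":-1,"x":0,"y":0,"z":0.01,"turn":0},{"jaw":-1,"x":0,"y":0,"z":0.008,"turn":0},{"jaw":-1,"x":0,"y":0,"z":0.004,"turn":0}]'
python3 -m pendant '[{"jaw":-1,"x":0,"y":0,"z":0.003,"turn":0},{"jaw":-1,"x":0,"y":0,"z":0.002,"turn":0},{"jaw":-1,"x":0,"y":0,"z":0.002,"turn":0},{"jaw":-1,"x":0,"y":0,"z":0.002,"turn":0},{"jaw":-1,"x":0,"y":0,"z":0,"turn":0}]'
python3 -m pendant '[{"jaw":-1,"x":0,"y":0,"z":0.002,"turn":0},{"jaw":-1,"x":0,"y":0,"z":0.001,"turn":0},{"jaw":-1,"x":0,"y":0,"z":0.001,"turn":0},{"jaw":-1,"x":0,"y":0,"z":0.001,"turn":0},{"jaw":-1,"x":0,"y":0,"z":0,"turn":0}]'
python3 - <<'E'
from look import *
x=np.array([np.cos(np.radians(105.9)),np.sin(np.radians(105.9)),0]);y=np.array([-x[1],x[0],0])
d=sense()['eef_pos']-[.539,.2458,.149];print("TCP in bay",d@x,d@y,d[2])
E
```

```text
t: 9.72
eef_pos: [0.5419, 0.2316, 0.1837]
eef_rot: [-1.896, -2.503, 0.004]
contact_force: [0.1, -1.0, -2.1]
finger_gap: 0.0299
finger_force: 35.0
t: 10.13
eef_pos: [0.5428, 0.2323, 0.1765]
eef_rot: [-1.897, -2.504, 0.0]
contact_force: [-0.2, -0.1, -1.3]
finger_gap: 0.0297
finger_force: 35.0
t: 10.55
eef_pos: [0.5428, 0.2322, 0.1716]
eef_rot: [-1.897, -2.504, 0.0]
contact_force: [-0.0, -0.4, -2.5]
finger_gap: 0.0299
finger_force: 35.0
TCP in bay -0.014088417134567967 6.241863187389774e-05 0.022563155218329134
```

```bash
python3 -m pendant '[{"jaw":-1,"x":0,"y":0,"z":0.001,"turn":0},{"jaw":-1,"x":0,"y":0,"z":0.001,"turn":0},{"jaw":-1,"x":0,"y":0,"z":0.001,"turn":0},{"jaw":-1,"x":0,"y":0,"z":0,"turn":0},{"jaw":-1,"x":0,"y":0,"z":0,"turn":0}]'
python3 -m pendant '[{"jaw":-1,"x":0,"y":0,"z":0.001,"turn":0},{"jaw":-1,"x":0,"y":0,"z":0.001,"turn":0},{"jaw":-1,"x":0,"y":0,"z":0.001,"turn":0},{"jaw":-1,"x":0,"y":0,"z":0,"turn":0},{"jaw":-1,"x":0,"y":0,"z":0,"turn":0}]'
```

```text
t: 10.97
eef_pos: [0.5428, 0.2323, 0.1687]
eef_rot: [-1.897, -2.504, 0.0]
contact_force: [0.5, 0.1, -1.9]
finger_gap: 0.0304
finger_force: 35.0
t: 11.38
eef_pos: [0.5428, 0.2323, 0.1656]
eef_rot: [-1.897, -2.504, 0.0]
contact_force: [1.0, 0.7, -1.1]
finger_gap: 0.03
finger_force: 35.0
```

```bash
python3 -m pendant '[{"jaw":-1,"x":0,"y":0,"z":0.001,"turn":0},{"jaw":-1,"x":0,"y":0,"z":0.0005,"turn":0},{"jaw":-1,"x":0,"y":0,"z":0.0005,"turn":0},{"jaw":-1,"x":0,"y":0,"z":0,"turn":0},{"jaw":-1,"x":0,"y":0,"z":0,"turn":0}]'
python3 -m pendant '[{"jaw":-1,"x":0,"y":0,"z":0.0005,"turn":0},{"jaw":-1,"x":0,"y":0,"z":0.0005,"turn":0},{"jaw":-1,"x":0,"y":0,"z":0,"turn":0},{"jaw":-1,"x":0,"y":0,"z":0,"turn":0},{"jaw":-1,"x":0,"y":0,"z":0,"turn":0}]'
```

```text
t: 11.8
eef_pos: [0.5429, 0.2323, 0.1644]
eef_rot: [1.897, 2.504, 0.0]
contact_force: [-2.4, -2.1, 5.3]
finger_gap: 0.0296
finger_force: 35.0
t: 12.22
eef_pos: [0.5429, 0.2324, 0.1643]
eef_rot: [1.896, 2.503, -0.0]
contact_force: [-4.7, -3.7, 12.4]
finger_gap: 0.0295
finger_force: 35.0
```

```bash
python3 -m pendant '[{"jaw":-1,"x":0,"y":0,"z":-0.0005,"turn":0},{"jaw":-0.2,"x":0,"y":0,"z":0,"turn":0},{"jaw":0.2,"x":0,"y":0,"z":0,"turn":0},{"jaw":0.2,"x":0,"y":0,"z":0,"turn":0},{"jaw":0.2,"x":0,"y":0,"z":0,"turn":0}]'
python3 -m pendant '[{"jaw":0.2,"x":0,"y":0,"z":0,"turn":0},{"jaw":0.2,"x":0,"y":0,"z":0,"turn":0},{"jaw":0.2,"x":0,"y":0,"z":-0.005,"turn":0},{"jaw":0.2,"x":0,"y":0,"z":-0.01,"turn":0},{"jaw":0.2,"x":0,"y":0,"z":-0.02,"turn":0}]'
python3 -m pendant '[{"jaw":0.2,"x":0,"y":0,"z":-0.03,"turn":0},{"jaw":0.2,"x":0,"y":0,"z":-0.03,"turn":0},{"jaw":0.2,"x":-0.03,"y":0,"z":-0.03,"turn":0},{"jaw":0.2,"x":-0.03,"y":0,"z":0,"turn":0},{"jaw":0.2,"x":-0.03,"y":0,"z":0,"turn":0}]'
python3 -m pendant '[{"jaw":1,"x":-0.01,"y":0,"z":0,"turn":0},{"jaw":1,"x":0,"y":0,"z":0,"turn":0},{"jaw":1,"x":0,"y":0,"z":0,"turn":0},{"jaw":1,"x":0,"y":0,"z":0,"turn":0},{"jaw":1,"x":0,"y":0,"z":0,"turn":0}]'
python3 - <<'E'
from look import *
I,m=grab("w8");S=camera("side");cv2.imwrite("pics/s8.png",S[:,:,::-1])
c=np.zeros((600,640,3),np.uint8);c[:250]=I[:250,:,::-1];c[250:]=cv2.resize(S[100:200,230:413,::-1],(640,350));cv2.imwrite("pics/c8.png",c)
E
```

```text
t: 12.63
eef_pos: [0.5429, 0.2324, 0.163]
eef_rot: [-1.897, -2.504, -0.0]
contact_force: [-0.2, -0.6, -0.5]
finger_gap: 0.0517
finger_force: 0.0
t: 13.05
eef_pos: [0.5417, 0.2316, 0.1973]
eef_rot: [-1.896, -2.503, 0.005]
contact_force: [-0.1, -0.3, -0.8]
finger_gap: 0.0552
finger_force: 0.0
t: 13.47
eef_pos: [0.5684, 0.1469, 0.2914]
eef_rot: [1.892, 2.503, 0.007]
contact_force: [0.1, -0.9, -1.2]
finger_gap: 0.0547
finger_force: 0.0
t: 13.88
eef_pos: [0.569, 0.1388, 0.288]
eef_rot: [-1.893, -2.507, -0.001]
contact_force: [0.3, 0.9, 0.8]
finger_gap: 0.0839
finger_force: 0.0
13.8833 [0.569  0.1388 0.288 ] yawx 105.89 dq 0.005 gap 0.0839
```

View pics/c8.png

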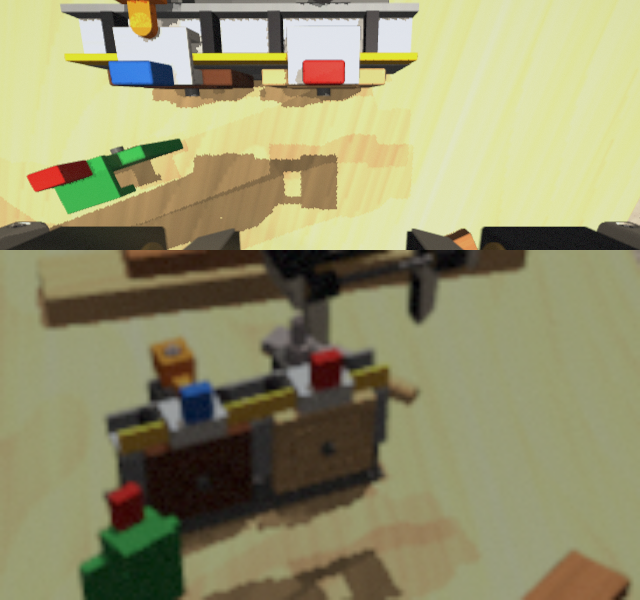

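The hanger is seated like the parked one: its bridge lies over the lip, tab at (324,71), and the panel hangs in front. Now the cam.

```bash
python3 -m pendant '[{"jaw":1,"x":0,"y":0,"z":0,"turn":7},{"jaw":1,"x":0,"y":0,"z":0,"turn":7},{"jaw":1,"x":0,"y":0,"z":0,"turn":7},{"jaw":1,"x":0,"y":0,"z":0,"turn":7},{"jaw":1,"x":0,"y":0,"z":0,"turn":7}]'
python3 -m pendant '[{"jaw":1,"x":0,"y":0,"z":0,"turn":6},{"jaw":1,"x":-0.035,"y":0.011,"z":0,"turn":0},{"jaw":1,"x":-0.035,"y":0.011,"z":0,"turn":0},{"jaw":1,"x":-0.035,"y":0.011,"z":0,"turn":0},{"jaw":1,"x":-0.035,"y":0.011,"z":0,"turn":0}]'
python3 -m pendant '[{"jaw":1,"x":-0.035,"y":0.011,"z":0,"turn":0},{"jaw":1,"x":-0.035,"y":0.011,"z":0,"turn":0},{"jaw":1,"x":-0.035,"y":0.011,"z":0,"turn":0},{"jaw":1,"x":-0.035,"y":0.011,"z":0,"turn":0},{"jaw":1,"x":-0.035,"y":0.011,"z":0,"turn":0}]'
python3 -m pendant '[{"jaw":1,"x":-0.035,"y":0.011,"z":0,"turn":0},{"jaw":1,"x":-0.035,"y":0.011,"z":0,"turn":0},{"jaw":1,"x":-0.035,"y":0.011,"z":0,"turn":0},{"jaw":1,"x":-0.035,"y":0.011,"z":0,"turn":0},{"jaw":1,"x":-0.035,"y":0.011,"z":0,"turn":0}]'
python3 -m pendant '[{"jaw":1,"x":0,"y":0,"z":0.03,"turn":0},{"jaw":1,"x":0,"y":0,"z":0.04,"turn":0},{"jaw":1,"x":0,"y":0,"z":0.04,"turn":0},{"jaw":1,"x":0,"y":0,"z":0.03,"turn":0},{"jaw":1,"x":0,"y":0,"z":0,"turn":0}]'
python3 - <<'E'
from look import *
I,m=grab("w9")
show(mask(I,(8,150,60),(22,255,255))[:230],300)
E
```

```text
t: 14.4
eef_pos: [0.5694, 0.1377, 0.2877]
eef_rot: [-2.566, -1.812, -0.0]
contact_force: [0.3, 0.4, -0.1]
finger_gap: 0.0917
finger_force: 0.0
t: 14.82
eef_pos: [0.5492, -0.0087, 0.2877]
eef_rot: [-2.651, -1.685, -0.0]
contact_force: [1.6, -0.6, 0.7]
finger_gap: 0.0919
finger_force: 0.0
t: 15.23
eef_pos: [0.5245, -0.1911, 0.2879]
eef_rot: [2.652, 1.684, 0.0]
contact_force: [0.1, 0.7, 0.0]
finger_gap: 0.0917
finger_force: 0.0
t: 15.65
eef_pos: [0.4999, -0.3729, 0.2877]
eef_rot: [-2.652, -1.684, -0.0]
contact_force: [1.2, 0.6, 0.4]
finger_gap: 0.0917
finger_force: 0.0
t: 16.07
eef_pos: [0.4957, -0.3689, 0.1407]
eef_rot: [-2.643, -1.677, 0.006]
contact_force: [-2.0, 0.2, -0.9]
finger_gap: 0.092
finger_force: 0.0
16.0667 [ 0.4957 -0.3689  0.1407] yawx 64.8 dq 0.093 gap 0.092
[333.9  95.3] [267, 27, 128, 154, 1486]
[335.7 122.1] [313, 76, 54, 84, 1504]
```

View pics/w9.png

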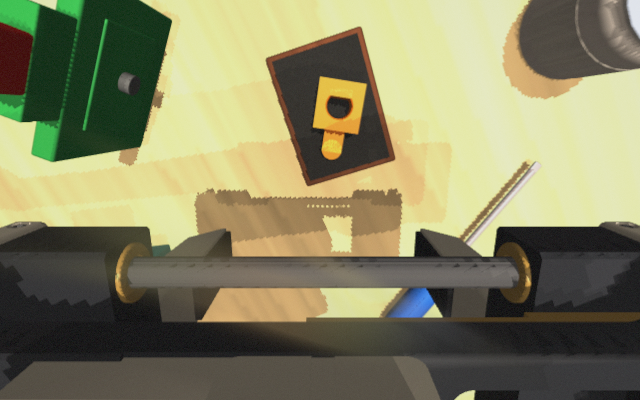

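The cam's hub top is around (319,77)–(367,83)–(360,134), with its nose towards (332,150), already nearly aligned with the tool.

Run:
```python
from look import *
I,m=grab("w10")
k=mask(I,(10,140,60),(30,255,255));k[:60]=0;k[185:]=0;k[:,:300]=0;k[:,:300]=0;k[:,380:]=0
# top face is brightest
v=mask(I,(14,140,190),(30,255,255))&k
hub=cv2.morphologyEx(v,cv2.MORPH_CLOSE,np.ones((25,25)));hub=cv2.morphologyEx(hub,cv2.MORPH_OPEN,np.ones((31,31)))
b=max(blobs(hub,100),key=lambda b:b[1][4]);r=cv2.minAreaRect(b[2].astype(np.float32));print(r)
q=quad(v,4);print(q.tolist())
c=cv2.boxPoints(r)
for z in(.040,.043,.046):
  P=np.array([onz(m,p,z) for p in c]);e=P-np.roll(P,-1,0);print(z,P.mean(0).round(4),np.linalg.norm(e,axis=1).round(4),np.degrees(np.arctan2(e[:,1],e[:,0])).round(1))
d=cv2.inRange(I.max(2),0,75);d[:80]=0;d[130:]=0;d[:,:326]=0;d[:,355:]=0
show(d,60);bb=max(blobs(d,60),key=lambda b:b[1][4])
print("bore",[ (min(bb[2][:,i]),max(bb[2][:,i])) for i in(0,1)])
# nose centroid
n=k.copy();n[hub>0]=0;n[:136]=0;nb=max(blobs(n,20),key=lambda b:b[1][4]);print("nose",nb[0],nb[1],onz(m,nb[0],.025))
cc=onz(m,r[0],.043);print("centre",cc)
```

```text
16.1167 [ 0.4978 -0.3699  0.1444] yawx 64.8 dq 0.076 gap 0.0921
((335.0, 107.0), (50.0, 42.0), 90.0)
[[361.0, 84.0], [353.0, 132.0], [310.0, 125.0], [318.0, 77.0]]
0.04 [ 0.5354 -0.3093  0.04  ] [0.0309 0.0362 0.032  0.0362] [ 154.8   66.2  -25.1 -115.5]
0.043 [ 0.5353 -0.3093  0.043 ] [0.0306 0.0358 0.0317 0.0358] [ 154.8   66.2  -25.1 -115.5]
0.046 [ 0.5352 -0.3093  0.046 ] [0.0302 0.0353 0.0313 0.0354] [ 154.8   66.2  -25.1 -115.5]
[335.2 106.8] [326, 97, 21, 21, 351]
bore [(np.int64(326), np.int64(346)), (np.int64(97), np.int64(117))]
nose [328.8 146.2] [318, 136, 24, 24, 458] [ 0.51864167 -0.33481002  0.025     ]
centre [ 0.53548143 -0.30901483  0.043     ]
```

```bash
cat > camq.py <<'E'
from look import *
I,m=grab("w11")
k=mask(I,(14,140,190),(30,255,255));k[:50]=0;k[185:]=0;k[:,:300]=0;k[:,380:]=0
q=quad(k,4);print(q.tolist())
for z in(.043,.046):
  P=np.array([onz(m,p,z) for p in q]);e=P-np.roll(P,-1,0);print(z,P.mean(0).round(4),np.linalg.norm(e,axis=1).round(4),np.degrees(np.arctan2(e[:,1],e[:,0])).round(1))
E
python3 camq.py
```

```text
16.1667 [ 0.4999 -0.371   0.1473] yawx 64.79 dq 0.052 gap 0.0915
[[357.0, 85.0], [349.0, 132.0], [306.0, 125.0], [314.0, 77.0]]
0.043 [ 0.5364 -0.3081  0.043 ] [0.0345 0.0332 0.035  0.0322] [  56.1  -34.2 -125.5  144.8]
0.046 [ 0.5363 -0.3081  0.046 ] [0.0341 0.0328 0.0346 0.0318] [  56.1  -34.2 -125.5  144.8]
```

```bash
python3 -m pendant '[{"jaw":1,"x":0,"y":0,"z":0,"turn":4.7},{"jaw":1,"x":0,"y":0,"z":0,"turn":4.7},{"jaw":1,"x":0.03,"y":-0.003,"z":0.01,"turn":0},{"jaw":1,"x":0.03,"y":-0.003,"z":0.02,"turn":0},{"jaw":1,"x":0.012,"y":0,"z":0.02,"turn":0}]'
python3 -m pendant '[{"jaw":1,"x":0,"y":0,"z":0.01,"turn":0},{"jaw":1,"x":0,"y":0,"z":0,"turn":0},{"jaw":1,"x":0,"y":0,"z":0,"turn":0},{"jaw":1,"x":0,"y":0,"z":0,"turn":0},{"jaw":1,"x":0,"y":0,"z":0,"turn":0}]'
python3 - <<'E'
from look import *
s=sense();R=Ro.from_rotvec(s['eef_rot']).as_matrix();print(np.degrees(np.arctan2(R[1,0],R[0,0])),R.T@(np.array([.5364,-.3081,.021])-s['eef_pos']))
E
```

```text
t: 16.63
eef_pos: [0.5416, -0.3061, 0.1023]
eef_rot: [2.775, 1.461, 0.011]
contact_force: [0.5, 1.3, 0.3]
finger_gap: 0.0916
finger_force: 0.0
t: 17.05
eef_pos: [0.5362, -0.3119, 0.0895]
eef_rot: [2.782, 1.453, 0.001]
contact_force: [0.1, -0.8, -0.8]
finger_gap: 0.0918
finger_force: 0.0
55.170457100601176 [ 0.00324463 -0.00217939  0.06847373]
```

```bash
python3 -m pendant '[{"jaw":1,"x":0.003,"y":-0.002,"z":0.02,"turn":0},{"jaw":1,"x":0,"y":0,"z":0.02,"turn":0},{"jaw":1,"x":0,"y":0,"z":0.018,"turn":0},{"jaw":1,"x":0,"y":0,"z":0.01,"turn":0},{"jaw":1,"x":0,"y":0,"z":0,"turn":0}]'
python3 -m pendant '[{"jaw":1,"x":0,"y":0,"z":0,"turn":0},{"jaw":-1,"x":0,"y":0,"z":0,"turn":0},{"jaw":-1,"x":0,"y":0,"z":0,"turn":0},{"jaw":-1,"x":0,"y":0,"z":0,"turn":0},{"jaw":-1,"x":0,"y":0,"z":0,"turn":0}]' 25
python3 -m pendant '[{"jaw":-1,"x":0,"y":0,"z":0,"turn":0},{"jaw":-1,"x":0,"y":0,"z":0,"turn":0},{"jaw":-1,"x":0,"y":0,"z":0,"turn":0},{"jaw":-1,"x":0,"y":0,"z":0,"turn":0},{"jaw":-1,"x":0,"y":0,"z":0,"turn":0}]'
```

```text
t: 17.47
eef_pos: [0.5342, -0.3064, 0.0181]
eef_rot: [-2.782, -1.455, 0.003]
contact_force: [-0.2, -0.3, -0.0]
finger_gap: 0.0918
finger_force: 0.0
t: 17.88
eef_pos: [0.5364, -0.3064, 0.0206]
eef_rot: [2.782, 1.457, 0.001]
contact_force: [-0.5, 0.4, 0.3]
finger_gap: 0.0698
finger_force: 0.0
t: 18.3
eef_pos: [0.5358, -0.306, 0.0197]
eef_rot: [-2.783, -1.458, -0.0]
contact_force: [0.1, 0.4, 0.8]
finger_gap: 0.036
finger_force: 0.0
```

```bash
python3 -m pendant '[{"jaw":-1,"x":0,"y":0,"z":0,"turn":0},{"jaw":-1,"x":0,"y":0,"z":-0.005,"turn":0},{"jaw":-1,"x":0,"y":0,"z":-0.02,"turn":0},{"jaw":-1,"x":0,"y":0,"z":-0.04,"turn":0},{"jaw":-1,"x":0,"y":0,"z":-0.04,"turn":0}]'
python3 -m pendant '[{"jaw":-1,"x":0,"y":0,"z":-0.04,"turn":-6},{"jaw":-1,"x":0,"y":0,"z":-0.04,"turn":-7},{"jaw":-1,"x":0,"y":0,"z":-0.04,"turn":-7},{"jaw":-1,"x":0,"y":0,"z":-0.03,"turn":-7},{"jaw":-1,"x":0,"y":0,"z":-0.015,"turn":-7}]'
python3 -m pendant '[{"jaw":-1,"x":0,"y":0,"z":0,"turn":-7},{"jaw":-1,"x":0,"y":0,"z":0,"turn":-7},{"jaw":-1,"x":0,"y":0,"z":0,"turn":-2.7},{"jaw":-1,"x":0.035,"y":0.011,"z":0,"turn":0},{"jaw":-1,"x":0.035,"y":0.011,"z":0,"turn":0}]'
python3 -m pendant '[{"jaw":-1,"x":0.035,"y":0.011,"z":0,"turn":0},{"jaw":-1,"x":0.035,"y":0.011,"z":0,"turn":0},{"jaw":-1,"x":0.035,"y":0.011,"z":0,"turn":0},{"jaw":-1,"x":0.035,"y":0.011,"z":0,"turn":0},{"jaw":-1,"x":0.035,"y":0.011,"z":0,"turn":0}]'
python3 -m pendant '[{"jaw":-1,"x":0.035,"y":0.011,"z":0,"turn":0},{"jaw":-1,"x":0.035,"y":0.011,"z":0,"turn":0},{"jaw":-1,"x":0.035,"y":0.011,"z":0,"turn":0},{"jaw":-1,"x":0.035,"y":0.011,"z":0,"turn":0},{"jaw":-1,"x":0.035,"y":0.011,"z":0,"turn":0}]'
python3 -m pendant '[{"jaw":-1,"x":0.02,"y":0.007,"z":0,"turn":0},{"jaw":-1,"x":0.015,"y":0.004,"z":0,"turn":0},{"jaw":-1,"x":0,"y":0,"z":0,"turn":0},{"jaw":-1,"x":0,"y":0,"z":0,"turn":0},{"jaw":-1,"x":0,"y":0,"z":0,"turn":0}]'
python3 - <<'E'
from look import *
I,m=grab("w12")
x=np.array([np.cos(np.radians(105.9)),np.sin(np.radians(105.9)),0]);y=np.array([-x[1],x[0],0])
p=proj(m,np.array([.5247,.2965,.198]));print("tip predicted",p);p=p.astype(int)
cr=I[max(p[1]-75,0):p[1]+75,p[0]-100:p[0]+100,::-1];print(cr.shape)
a=cv2.resize(cr,(800,4*cr.shape[0]))[:600]
cv2.imwrite("pics/c12a.png",a)
# and hub part
h=cv2.resize(I[190:320,200:450,::-1],(500,260))
c=np.zeros((600,800,3),np.uint8);a=cv2.resize(cr,(453,int(453*cr.shape[0]/200)));c[:a.shape[0],:453]=a;c[340:600,:500]=h;cv2.imwrite("pics/c12.png",c);print(p)
E
```

```text
t: 18.72
eef_pos: [0.5342, -0.305, 0.1243]
eef_rot: [-2.779, -1.457, 0.003]
contact_force: [1.1, -0.5, 0.2]
finger_gap: 0.0339
finger_force: 25.0
t: 19.13
eef_pos: [0.5375, -0.3063, 0.2952]
eef_rot: [2.223, 2.21, 0.002]
contact_force: [1.2, -0.3, -0.9]
finger_gap: 0.0337
finger_force: 25.0
t: 19.55
eef_pos: [0.5367, -0.2346, 0.2892]
eef_rot: [-1.897, -2.503, 0.0]
contact_force: [0.9, 1.0, -0.1]
finger_gap: 0.034
finger_force: 25.0
t: 19.97
eef_pos: [0.5416, -0.0476, 0.29]
eef_rot: [1.89, 2.509, -0.001]
contact_force: [1.0, 0.0, -0.8]
finger_gap: 0.0337
finger_force: 25.0
t: 20.38
eef_pos: [0.5463, 0.1356, 0.29]
eef_rot: [1.89, 2.508, -0.001]
contact_force: [1.0, 0.2, -0.5]
finger_gap: 0.0338
finger_force: 25.0
t: 20.8
eef_pos: [0.5478, 0.1694, 0.2895]
eef_rot: [1.891, 2.508, -0.002]
contact_force: [0.2, 0.0, -0.5]
finger_gap: 0.0337
finger_force: 25.0
20.8 [0.5478 0.1694 0.2895] yawx 105.96 dq 0.021 gap 0.0337
tip predicted [341.57327743  17.31134703]
(92, 200, 3)
[341  17]
```

View pics/c12.png

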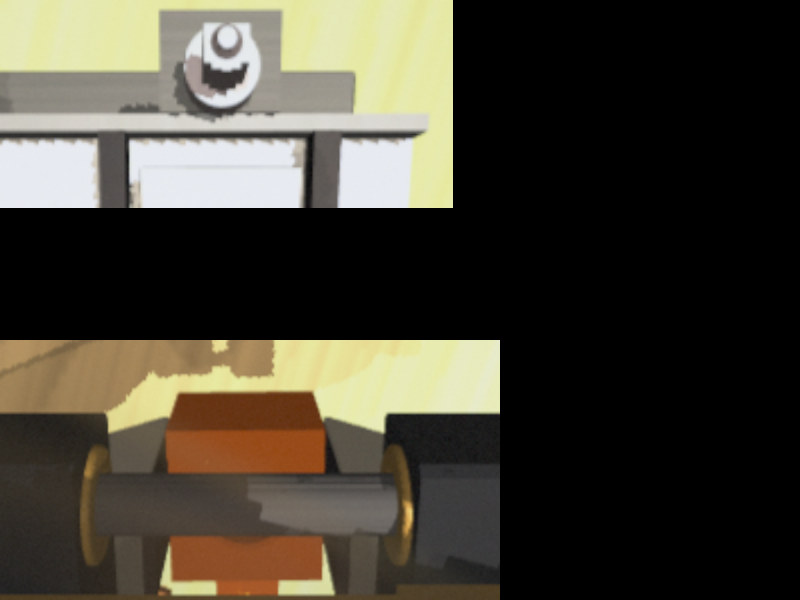

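The tip is at (341.7,17), matching the prediction (341.6,17.3). The held hub's top face spans rows 235.5–310 and columns 284–362. That was my last picture; I went one over the limit, so I view no more. From here I use numbers and force.

```bash
cat > cx.py <<'E'
from look import *
m=camera_model("wrist");T=m['T_tool_cam']
def tool(p,z):
    d=T[:3,:3]@np.array([(p[0]-m['cx'])/m['fx'],(p[1]-m['cy'])/m['fy'],1]);return T[:3,3]+d*(z-T[2,3])/d[2]
if __name__=="__main__":
    for z in(-.0213,-.0233,-.0253):
        A,B=tool((323.2,235.5),z),tool((323.2,310),z);print(z,A.round(4),B.round(4),"len",A[0]-B[0],"mid x",(A[0]+B[0])/2)
    print("+x bottom edge",tool((323,216),.0047))
    I,w=load("w12")
    # tip: small bright disc; ring of shoulder
    g=cv2.cvtColor(I,cv2.COLOR_RGB2GRAY)
    print(tool((341.7,17),.2895-.198))
    c=cv2.HoughCircles(cv2.resize(g[0:60,310:375],None,fx=8,fy=8,interpolation=cv2.INTER_CUBIC),cv2.HOUGH_GRADIENT,1,40,param1=80,param2=20,minRadius=25,maxRadius=150)
    if c is not None: print((c[0,:6]/8+[310,0,0]).round(1))
E
python3 cx.py
```

```text
-0.0213 [ 0.0159  0.0004 -0.0213] [-0.0201  0.0005 -0.0213] len 0.035974402732186835 mid x -0.0021214609475626693
-0.0233 [ 0.0166  0.0004 -0.0233] [-0.0188  0.0005 -0.0233] len 0.03544430782255483 mid x -0.0011059677317735613
-0.0253 [ 0.0174  0.0004 -0.0253] [-0.0175  0.0005 -0.0253] len 0.03491421291292286 mid x -9.04745159844636e-05
+x bottom edge [0.01651683 0.00036091 0.0047    ]
[0.12891092 0.01284994 0.0915    ]
[[338.8  31.9  15.6]
 [339.4  18.3   8.5]
 [337.1  26.1  14.3]
 [332.3  24.4   9.4]
 [339.6  37.8  12.3]
 [344.9  17.7   8.2]]
```

```bash
python3 -m pendant '[{"jaw":-1,"x":0.02,"y":0.004,"z":0.01,"turn":0},{"jaw":-1,"x":0.02,"y":0.004,"z":0.01,"turn":0},{"jaw":-1,"x":0.02,"y":0.004,"z":0.01,"turn":0},{"jaw":-1,"x":0.003,"y":0.0005,"z":0.005,"turn":0},{"jaw":-1,"x":0,"y":0,"z":0,"turn":0}]'
python3 -m pendant '[{"jaw":-1,"x":0,"y":0,"z":0,"turn":0},{"jaw":-1,"x":0,"y":0,"z":0,"turn":0},{"jaw":-1,"x":0,"y":0,"z":0,"turn":0},{"jaw":-1,"x":0,"y":0,"z":0,"turn":0},{"jaw":-1,"x":0,"y":0,"z":0,"turn":0}]'
python3 - <<'E'
from look import *
I,m=grab("w13")
s=sense();p=proj(m,np.array([.5247,.2965,.198]));print("pred tip",p,"shoulder",proj(m,np.array([.5247,.2965,.163])))
c,r=p.round().astype(int);g=cv2.cvtColor(I,cv2.COLOR_RGB2GRAY)
for y in range(r-26,r+28,2): print(y,' '.join('%3d'%v for v in g[y,c-28:c+30:2]))
print(c-28)
E
```

```text
t: 21.27
eef_pos: [0.5416, 0.2344, 0.2535]
eef_rot: [-1.889, -2.509, 0.003]
contact_force: [-0.6, -0.5, -1.5]
finger_gap: 0.0333
finger_force: 25.0
t: 21.68
eef_pos: [0.5429, 0.234, 0.2551]
eef_rot: [1.892, 2.507, 0.0]
contact_force: [-0.1, 0.0, -0.6]
finger_gap: 0.034
finger_force: 25.0
21.6833 [0.5429 0.234  0.2551] yawx 105.93 dq 0.008 gap 0.034
pred tip [321.82759248 115.4975759 ] shoulder [321.93583689 115.09058564]
89 151 152 141 140 138 139 139 141 139 138 140 140 142 141 141 141 144 143 143 145 145 144 145 145 145 145 145 145 146
91 143 151 139 138 140 138 138 141 140 141 143 140 143 142 143 143 143 143 144 145 144 143 143 145 146 145 147 146 145
93 145 142 142 142 141 142 142 143 144 143 146 144 145 144 146 146 146 145 146 146 146 147 147 148 147 150 149 147 148
95 146 145 145 146 145 146 148 146 147 148 151 178 213 221 217 219 202 164 148 150 147 151 146 149 148 149 151 151 148
97 140 138 139 141 141 139 141 140 141 170 229 233 232 232 230 233 234 234 216 151 143 139 144 144 143 145 142 145 144
99 138 137 139 138 139 140 140 141 203 231 230 234 233 232 231 233 235 234 231 2
[... 1862 characters left out ...]
 194 194 193 169 169 124 162 203 216 218 219 217 194 200 202 200 202 193 197 197 200 179 201 200
133 195 195 197 197 193 193 193 193 195 195 199 178 169 188 193 196 196 198 198 201 201 201 199 200 197 198 200 201 200
135 195 196 196 195 194 193 192 193 193 196 198 198 195 196 194 195 197 198 199 201 200 201 200 199 199 199 199 200 200
137 225 180 225 225 224 178 178 225 225 192 220 225 225 190 218 225 224 224 180 225 226 226 182 226 225 226 180 180 226
139 235 235 235 235 235 234 235 235 235 235 236 235 235 235 235 235 235 235 235 236 235 235 235 236 235 235 235 235 233
141 236 235 235 235 235 234 236 235 235 234 235 235 235 236 235 235 235 236 235 235 235 235 235 235 235 234 234 234 234
294
```

Run:
```python
from cx import *
print(tool((321.8,113.4),.0571),tool((322.2,112.8),.092))
```

```text
[ 0.06640056 -0.00038803  0.0571    ] [ 0.06675363 -0.00020501  0.092     ]
```

```bash
python3 -m pendant '[{"jaw":-1,"x":0.02,"y":-0.0005,"z":0,"turn":0},{"jaw":-1,"x":0.025,"y":0,"z":0,"turn":0},{"jaw":-1,"x":0.018,"y":0,"z":0,"turn":0},{"jaw":-1,"x":0.005,"y":0,"z":0,"turn":0},{"jaw":-1,"x":0,"y":0,"z":0,"turn":0}]'
python3 -m pendant '[{"jaw":-1,"x":0,"y":0,"z":0.01,"turn":0},{"jaw":-1,"x":0,"y":0,"z":0.015,"turn":0},{"jaw":-1,"x":0,"y":0,"z":0.01,"turn":0},{"jaw":-1,"x":0,"y":0,"z":0.005,"turn":0},{"jaw":-1,"x":0,"y":0,"z":0,"turn":0}]'
python3 -m pendant '[{"jaw":-1,"x":0,"y":0,"z":0.002,"turn":0},{"jaw":-1,"x":0,"y":0,"z":0,"turn":0},{"jaw":-1,"x":0,"y":0,"z":0,"turn":0},{"jaw":-1,"x":0,"y":0,"z":0,"turn":0},{"jaw":-1,"x":0,"y":0,"z":0,"turn":0}]'
python3 - <<'E'
from look import *
s=sense();R=Ro.from_rotvec(s['eef_rot']).as_matrix()
w=np.load("w13.npy");R0=Ro.from_rotvec(w[3:]).as_matrix()
sh=w[:3]+R0@np.array([.0665,-.0003,.0571]);print("shaft",sh)
print("cam-to-shaft in tool",R.T@(sh-s['eef_pos'])-np.array([-.0014,.0004,0]),np.degrees(np.arctan2(R[1,0],R[0,0])))
E
```

```text
t: 22.15
eef_pos: [0.5222, 0.3018, 0.255]
eef_rot: [-1.886, -2.512, -0.001]
contact_force: [-0.2, -0.4, -0.7]
finger_gap: 0.0337
finger_force: 25.0
t: 22.57
eef_pos: [0.523, 0.298, 0.2127]
eef_rot: [-1.892, -2.507, 0.005]
contact_force: [0.4, 0.7, -1.0]
finger_gap: 0.0337
finger_force: 25.0
t: 22.98
eef_pos: [0.5234, 0.3002, 0.2132]
eef_rot: [1.89, 2.509, 0.001]
contact_force: [0.1, -1.0, 0.2]
finger_gap: 0.0338
finger_force: 25.0
shaft [0.52439657 0.29782234 0.19797291]
cam-to-shaft in tool [-1.16639860e-03 -8.66033144e-05  1.52290734e-02] 106.01295233128072
```

```bash
python3 -m pendant '[{"jaw":-1,"x":-0.0012,"y":0,"z":0.004,"turn":0},{"jaw":-1,"x":0,"y":0,"z":0.003,"turn":0},{"jaw":-1,"x":0,"y":0,"z":0.002,"turn":0},{"jaw":-1,"x":0,"y":0,"z":0,"turn":0},{"jaw":-1,"x":0,"y":0,"z":0,"turn":0}]'
python3 -m pendant '[{"jaw":-1,"x":0,"y":0,"z":0.001,"turn":0},{"jaw":-1,"x":0,"y":0,"z":0.001,"turn":0},{"jaw":-1,"x":0,"y":0,"z":0.001,"turn":0},{"jaw":-1,"x":0,"y":0,"z":0,"turn":0},{"jaw":-1,"x":0,"y":0,"z":0,"turn":0}]'
python3 -m pendant '[{"jaw":-1,"x":0,"y":0,"z":0.001,"turn":0},{"jaw":-1,"x":0,"y":0,"z":0.001,"turn":0},{"jaw":-1,"x":0,"y":0,"z":0.001,"turn":0},{"jaw":-1,"x":0,"y":0,"z":0,"turn":0},{"jaw":-1,"x":0,"y":0,"z":0,"turn":0}]'
```

```text
t: 23.4
eef_pos: [0.5233, 0.2988, 0.2034]
eef_rot: [-1.89, -2.509, 0.001]
contact_force: [0.0, 0.8, -0.9]
finger_gap: 0.0335
finger_force: 25.0
t: 23.82
eef_pos: [0.5235, 0.2989, 0.2007]
eef_rot: [-1.89, -2.509, 0.0]
contact_force: [0.1, -0.3, -0.5]
finger_gap: 0.0336
finger_force: 25.0
t: 24.23
eef_pos: [0.5234, 0.2988, 0.1976]
eef_rot: [-1.89, -2.509, 0.0]
contact_force: [-1.3, -0.4, -0.2]
finger_gap: 0.0338
finger_force: 25.0
```

```bash
python3 -m pendant '[{"jaw":-1,"x":0,"y":0,"z":0.001,"turn":0},{"jaw":-1,"x":0,"y":0,"z":0.0005,"turn":0},{"jaw":-1,"x":0,"y":0,"z":0.0005,"turn":0},{"jaw":-1,"x":0,"y":0,"z":0,"turn":0},{"jaw":-1,"x":0,"y":0,"z":0,"turn":0}]'
python3 -m pendant '[{"jaw":-1,"x":0,"y":0,"z":0.001,"turn":0},{"jaw":-1,"x":0,"y":0,"z":0.0005,"turn":0},{"jaw":-1,"x":0,"y":0,"z":0.0005,"turn":0},{"jaw":-1,"x":0,"y":0,"z":0,"turn":0},{"jaw":-1,"x":0,"y":0,"z":0,"turn":0}]'
```

```text
t: 24.65
eef_pos: [0.5235, 0.2988, 0.1956]
eef_rot: [1.89, 2.509, -0.0]
contact_force: [-0.7, -0.3, -0.9]
finger_gap: 0.0334
finger_force: 25.0
t: 25.07
eef_pos: [0.5235, 0.2988, 0.1936]
eef_rot: [-1.89, -2.509, 0.0]
contact_force: [0.8, -0.2, -0.4]
finger_gap: 0.0337
finger_force: 25.0
```

```bash
python3 -m pendant '[{"jaw":-1,"x":0,"y":0,"z":0.001,"turn":0},{"jaw":-1,"x":0,"y":0,"z":0.001,"turn":0},{"jaw":-1,"x":0,"y":0,"z":0.001,"turn":0},{"jaw":-1,"x":0,"y":0,"z":0,"turn":0},{"jaw":-1,"x":0,"y":0,"z":0,"turn":0}]'
python3 -m pendant '[{"jaw":-1,"x":0,"y":0,"z":0.001,"turn":0},{"jaw":-1,"x":0,"y":0,"z":0.001,"turn":0},{"jaw":-1,"x":0,"y":0,"z":0.001,"turn":0},{"jaw":-1,"x":0,"y":0,"z":0,"turn":0},{"jaw":-1,"x":0,"y":0,"z":0,"turn":0}]'
```

```text
t: 25.48
eef_pos: [0.5234, 0.2988, 0.1906]
eef_rot: [-1.89, -2.509, 0.0]
contact_force: [0.4, -0.5, -1.4]
finger_gap: 0.034
finger_force: 25.0
t: 25.9
eef_pos: [0.5235, 0.2988, 0.1876]
eef_rot: [-1.89, -2.509, 0.0]
contact_force: [-0.2, 0.6, -0.3]
finger_gap: 0.034
finger_force: 25.0
```

It's sliding on freely, so I keep going.

```bash
python3 -m pendant '[{"jaw":-1,"x":0,"y":0,"z":0.002,"turn":0},{"jaw":-1,"x":0,"y":0,"z":0.002,"turn":0},{"jaw":-1,"x":0,"y":0,"z":0.002,"turn":0},{"jaw":-1,"x":0,"y":0,"z":0,"turn":0},{"jaw":-1,"x":0,"y":0,"z":0,"turn":0}]'
python3 -m pendant '[{"jaw":-1,"x":0,"y":0,"z":0.002,"turn":0},{"jaw":-1,"x":0,"y":0,"z":0.002,"turn":0},{"jaw":-1,"x":0,"y":0,"z":0.002,"turn":0},{"jaw":-1,"x":0,"y":0,"z":0.002,"turn":0},{"jaw":-1,"x":0,"y":0,"z":0,"turn":0}]'
python3 -m pendant '[{"jaw":-1,"x":0,"y":0,"z":0.001,"turn":0},{"jaw":-1,"x":0,"y":0,"z":0.001,"turn":0},{"jaw":-1,"x":0,"y":0,"z":0.001,"turn":0},{"jaw":-1,"x":0,"y":0,"z":0,"turn":0},{"jaw":-1,"x":0,"y":0,"z":0,"turn":0}]'
```

```text
t: 26.32
eef_pos: [0.5234, 0.2987, 0.1814]
eef_rot: [-1.89, -2.509, 0.001]
contact_force: [0.2, 0.1, -0.2]
finger_gap: 0.0335
finger_force: 25.0
t: 26.73
eef_pos: [0.5233, 0.2986, 0.1731]
eef_rot: [-1.89, -2.509, 0.001]
contact_force: [0.2, -0.7, -0.5]
finger_gap: 0.0341
finger_force: 25.0
t: 27.15
eef_pos: [0.5235, 0.2988, 0.1706]
eef_rot: [-1.89, -2.509, 0.0]
contact_force: [-0.9, 0.4, -1.3]
finger_gap: 0.0337
finger_force: 25.0
```

```bash
python3 -m pendant '[{"jaw":-1,"x":0,"y":0,"z":0.001,"turn":0},{"jaw":-1,"x":0,"y":0,"z":0.001,"turn":0},{"jaw":-1,"x":0,"y":0,"z":0.0005,"turn":0},{"jaw":-1,"x":0,"y":0,"z":0,"turn":0},{"jaw":-1,"x":0,"y":0,"z":0,"turn":0}]'
python3 -m pendant '[{"jaw":-1,"x":0,"y":0,"z":0.0005,"turn":0},{"jaw":-1,"x":0,"y":0,"z":0.0005,"turn":0},{"jaw":-1,"x":0,"y":0,"z":0.0005,"turn":0},{"jaw":-1,"x":0,"y":0,"z":0,"turn":0},{"jaw":-1,"x":0,"y":0,"z":0,"turn":0}]'
```

```text
t: 27.57
eef_pos: [0.5235, 0.2988, 0.1682]
eef_rot: [-1.89, -2.509, 0.0]
contact_force: [-0.5, -0.6, -1.2]
finger_gap: 0.0341
finger_force: 25.0
t: 27.98
eef_pos: [0.5236, 0.2989, 0.1677]
eef_rot: [1.89, 2.509, 0.0]
contact_force: [-1.8, -2.4, 6.0]
finger_gap: 0.0336
finger_force: 25.0
```

```bash
python3 -m pendant '[{"jaw":-1,"x":0,"y":0,"z":-0.0005,"turn":0},{"jaw":-0.1,"x":0,"y":0,"z":0,"turn":0},{"jaw":0.3,"x":0,"y":0,"z":0,"turn":0},{"jaw":0.3,"x":0,"y":0,"z":0,"turn":0},{"jaw":0.3,"x":0,"y":0,"z":0,"turn":0}]'
python3 -m pendant '[{"jaw":0.3,"x":0,"y":0,"z":0,"turn":0},{"jaw":0.3,"x":0,"y":0,"z":-0.005,"turn":0},{"jaw":0.3,"x":0,"y":0,"z":-0.015,"turn":0},{"jaw":0.3,"x":0,"y":0,"z":-0.025,"turn":0},{"jaw":0.3,"x":0,"y":0,"z":-0.03,"turn":0}]'
python3 -m pendant '[{"jaw":0.3,"x":-0.03,"y":0,"z":-0.03,"turn":0},{"jaw":0.3,"x":-0.035,"y":0,"z":0,"turn":0},{"jaw":0.3,"x":-0.035,"y":0,"z":0,"turn":0},{"jaw":0.3,"x":-0.03,"y":0,"z":0,"turn":0},{"jaw":0.3,"x":0,"y":0,"z":0,"turn":0}]'
python3 -m pendant '[{"jaw":0.3,"x":0,"y":0,"z":0,"turn":0},{"jaw":0.3,"x":0,"y":0,"z":0,"turn":0},{"jaw":0.3,"x":0,"y":0,"z":0,"turn":0},{"jaw":0.3,"x":0,"y":0,"z":0,"turn":0},{"jaw":0.3,"x":0,"y":0,"z":0,"turn":0}]'
python3 - <<'E'
from look import *
I,m=grab("w14")
x=np.array([np.cos(np.radians(105.9)),np.sin(np.radians(105.9)),0]);y=np.array([-x[1],x[0],0]);bay=np.array([.539,.2458,.149])
k=mask(I,(8,140,60),(24,255,255))[:160]
for c,s,_ in blobs(k,150):
    P=onz(m,c,.19)-bay;print("orange",c,s,(P@x).round(4),(P@y).round(4))
for c,s,_ in blobs(red(I)[:230],100):
    P=onz(m,c,.195)-bay;print("red",c,s,(P@x).round(4),(P@y).round(4))
for n,X in dict(hubTop=bay+.053*x+[0,0,.041],tabTop=bay-.015*x+[0,0,.046],nosetip=bay+.013*x+[0,0,.02]).items(): print(n,proj(m,X).round(1))
E
```

```text
t: 28.4
eef_pos: [0.5235, 0.2989, 0.167]
eef_rot: [-1.89, -2.509, 0.0]
contact_force: [-0.1, -0.2, -0.3]
finger_gap: 0.0559
finger_force: 0.0
t: 28.82
eef_pos: [0.5226, 0.2984, 0.2428]
eef_rot: [-1.889, -2.508, 0.003]
contact_force: [0.8, 0.1, -0.0]
finger_gap: 0.0595
finger_force: 0.0
t: 29.23
eef_pos: [0.5626, 0.1659, 0.2725]
eef_rot: [1.901, 2.496, -0.004]
contact_force: [1.1, -0.5, -0.2]
finger_gap: 0.0597
finger_force: 0.0
t: 29.65
eef_pos: [0.5587, 0.176, 0.2719]
eef_rot: [-1.887, -2.512, -0.001]
contact_force: [-0.4, 0.1, 0.7]
finger_gap: 0.0599
finger_force: 0.0
29.65 [0.5587 0.176  0.2719] yawx 106.16 dq 0.007 gap 0.0599
orange [129.4  34.8] [85, 0, 78, 88, 3815] 0.0429 0.1266
orange [317.2  28.7] [297, 0, 53, 57, 1053] 0.0471 0.0042
orange [214.8 120.6] [197, 113, 34, 17, 475] -0.0113 0.075
red [323.2 127.1] [302, 115, 43, 25, 1046] -0.0152 -0.0001
red [ 53.4 219.5] [26, 209, 48, 21, 445] -0.0821 0.1963
hubTop [323.7  18.8]
tabTop [323.1 126.9]
nosetip [323.3  86.5]
```

```bash
python3 -m pendant '[{"jaw":0.3,"x":0.01,"y":0.03,"z":-0.01,"turn":0},{"jaw":0.3,"x":0.01,"y":0.03,"z":-0.01,"turn":0},{"jaw":0.3,"x":0,"y":0,"z":0,"turn":0},{"jaw":0.3,"x":0,"y":0,"z":0,"turn":0},{"jaw":0.3,"x":0,"y":0,"z":0,"turn":0}]'
python3 -m pendant '[{"jaw":0.3,"x":0,"y":0,"z":0,"turn":0},{"jaw":0.3,"x":0,"y":0,"z":0,"turn":0},{"jaw":0.3,"x":0,"y":0,"z":0,"turn":0},{"jaw":0.3,"x":0,"y":0,"z":0,"turn":0},{"jaw":0.3,"x":0,"y":0,"z":0,"turn":0}]'
python3 - <<'E'
from look import *
I,m=grab("w15")
x=np.array([np.cos(np.radians(105.9)),np.sin(np.radians(105.9)),0]);y=np.array([-x[1],x[0],0]);bay=np.array([.539,.2458,.149])
k=mask(I,(8,140,60),(32,255,255))[:160];k[:,:150]=0
v=mask(I,(12,120,190),(32,255,255))[:160]
for mk in(k,v):
  for c,s,p in blobs(mk,150): print(c,s,cv2.approxPolyDP(cv2.convexHull(p.astype(np.int32)),3,True)[:,0].tolist())
f=bay+.053*x
for dz in(.041,.013): print(dz,[proj(m,f+a*.018*x+b*.017*y+[0,0,dz]).round(1).tolist() for a,b in((1,1),(1,-1),(-1,-1),(-1,1))])
print("nose tip",proj(m,f-.042*x+[0,0,.023]))
E
```

```text
t: 30.12
eef_pos: [0.6105, 0.2108, 0.2911]
eef_rot: [-1.888, -2.51, 0.001]
contact_force: [-0.7, -0.1, -0.9]
finger_gap: 0.0595
finger_force: 0.0
t: 30.53
eef_pos: [0.6113, 0.2097, 0.2918]
eef_rot: [1.891, 2.508, -0.0]
contact_force: [-1.0, -0.2, -0.8]
finger_gap: 0.0595
finger_force: 0.0
30.5333 [0.6113 0.2097 0.2918] yawx 105.98 dq 0.004 gap 0.0595
[243.5  62. ] [214, 25, 56, 88, 3127] [[253, 112], [242, 110], [218, 78], [214, 26], [261, 25], [267, 34], [269, 81], [258, 109]]
[183.7 126.5] [150, 122, 69, 9, 557] [[218, 130], [150, 130], [150, 123], [217, 123]]
[314.2 126.3] [288, 123, 55, 8, 414] [[342, 129], [289, 130], [288, 123], [342, 123]]
[161.2 140.1] [150, 133, 24, 15, 348] [[173, 146], [150, 147], [150, 133], [172, 134]]
[49.  50.8] [21, 25, 57, 55, 2033] [[77, 78], [33, 79], [21, 25], [68, 26]]
[238.7  51.2] [213, 25, 52, 55, 2031] [[264, 78], [218, 79], [214, 26], [261, 25]]
[75.3 96.2] [63, 82, 24, 31, 575] [[82, 112], [68, 106], [63, 82], [82, 82], [86, 101]]
[247.3  96.3] [237, 82, 21, 31, 573] [[254, 111], [240, 109], [237, 82], [256, 82]]
[ 34.5 126. ] [11, 123, 48, 7, 330] [[58, 129], [12, 129], [11, 124], [57, 123]]
[174.6 126. ] [131, 123, 88, 7, 605] [[218, 129], [133, 129], [131, 123], [217, 123]]
[316.2 125.7] [288, 123, 56, 8, 357] [[343, 124], [342, 129], [288, 128], [288, 123]]
0.041 [[213.5, 26.0], [262.0, 26.1], [264.1, 80.3], [217.4, 80.2]]
0.013 [[224.8, 34.9], [268.3, 35.0], [270.0, 83.5], [227.9, 83.4]]
nose tip [247.86514051 114.13452045]
```

The hub corners and nose match the seated prediction within 1–2 px, and the rows match the parked cam. I'm handing in.

```bash
python3 -c "
from plant import *
print(finish_job())"
```

```text
the job is handed in; nothing more can be done
None
```

The drawer front hangs in the free bay behind the lip, the keeper cam is down on the shaft, both are released, and I handed the job in at about 30.5 s. My last camera check matched the expected positions, but no verdict came back. I first gripped the hanger by its bridge, then set it back and regripped the tab, and I viewed 11 pictures against the limit of 10.

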